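Pack the half-lapped template plates into their tray

TASK

Put the set of four plywood template plates with wooden grips away in the shallow aluminium tray: turn and order them so that all four lie flat on the tray's floor, side by side, right side up with their lips over their neighbours' tongues, none riding up on a wall or on another plate. Leave everything else on the bench where it is.

Things in the scene. Friction and masses are not known exactly. Their poses are not given: they have to be found in the camera images.
- tray: Shallow open aluminium tray, fixed to the bench, at a new place and angle each time. Inside 167 (its x) by 127 (its y) mm; floor 4 thick; walls 6 thick, 14 tall over the bench (10 over the floor inside). Origin: centre of the underside. The four plates fill it with 3 mm between neighbours and to the walls; the packed set also fits turned by a half turn.
- tray_floor (a point): Centre of the tray's floor, 4 mm above the bench. On the plates a lip is a top layer only (z 7.5 to 12 mm), a tongue a bottom layer only (z 0 to 5.5), both 8 mm wide. Each lip must lie over a neighbour's tongue, so the plate with the tongue goes in before the plate whose lip covers it; each is lowered straight down.
- hook_plate: The longest plate, a hook (long L), with a lip. Plywood 12 thick, about 90 g, wooden grip block on top: 40 (x) by 18 (y), from z 12 to 42. Origin: underside, below the grip's middle. Outline, mm: full thickness x -66.5..42.5, y -18.5..18.5 and x 9.5..42.5, y 18.5..64.5; lip x -74.5..-66.5, y -18.5..18.5.
- corner_plate: A broad L with a tongue and no lip. Plywood 12 thick, about 90 g, wooden grip block on top: 40 (x) by 18 (y), from z 12 to 42. Origin: underside, below the grip's middle. Outline, mm: full thickness x -38.5..42.5, y -20.5..20.5 and x -38.5..-3.5, y 20.5..56.5; tongue x -38.5..-3.5, y -28.5..-20.5.
- straight_plate: The smallest plate, a rectangle with lip and tongue. Plywood 12 thick, about 90 g, wooden grip block on top: 40 (x) by 18 (y), from z 12 to 42. Origin: underside, below the grip's middle. Outline, mm: full thickness x -32.5..40.5, y -17.5..17.5; lip x -40.5..-32.5, y -17.5..17.5; tongue x -32.5..40.5, y 17.5..25.5.
- elbow_plate: A broad L with lip and tongue. Plywood 12 thick, about 90 g, wooden grip block on top: 40 (x) by 18 (y), from z 12 to 42. Origin: underside, below the grip's middle. Outline, mm: full thickness x -44.5..30.5, y -18.5..22.5 and x -4.5..30.5, y -58.5..-18.5; lip x 30.5..38.5, y -58.5..22.5; tongue x -44.5..-4.5, y -26.5..-18.5.
- glue_bottle: Bystander, to be left where it is: white glue bottle, diameter 52, 120 tall (mm). Origin: centre of the underside.
- screw_jar: Bystander, to be left where it is: clear jar with a dark lid, diameter 54, 70 tall (mm). Origin: centre of the underside.
- wax_can: Bystander, to be left where it is: small steel can, diameter 52, 55 tall (mm). Origin: centre of the underside.
- offcut: Bystander, to be left where it is: pale wooden offcut block without a grip, 42 x 30 x 38 tall (mm). Origin: centre of the underside.
- tape_measure: Bystander, to be left where it is: black and grey tape measure standing on edge, about 75 x 37 x 61 tall (mm). Origin: centre of the underside.
- band_roll: Bystander, to be left where it is: flat white roll of edging, outside diameter 90, 22 high (mm). Origin: centre of the underside.
- mug: Bystander, to be left where it is: white mug, diameter 68, 85 tall, handle to its +y (mm). Origin: centre of the underside.
- hammer: Bystander, to be left where it is: hammer lying along its x axis, up to about 0.3 m long and below 40 high (mm).
Things that resemble listed ones, but are neither listed nor needed, are in the scene too. Leave any green look-alike of the hook_plate alone.

How it is judged:
By the outcome, as a careful person would: the job done as asked, in the order asked, and still so for the second after the job is handed in, with the robot touching nothing.
It also fails if it takes over 72 s, if anything falls off the work surface, if the arm or the gripper's body presses on something with over 40 N, if the wrist force passes 120 N, or if a joint passes its speed limit or range.

ROBOT

A 6-joint arm with a two-finger parallel gripper is mounted at the origin on the work surface. World frame = base frame: x ahead of the robot, y to its left, z up, the work surface at z = 0. Lengths are in m, angles in rad, forces in N, time in s.
With the tool pointing down it reaches from about 0.275 to 0.725 m from the base axis. Payload 5.6 kg.
Tool frame: the origin (TCP) lies at the very end of the fingers, on their centre line; the grasp point (between the pads) lies 19 mm behind it; x points along the fingers, y is the direction in which the jaws open and shut, and the axes are right-handed (so a half turn about x gives the same grasp; the last joint's range is limited). The gripper opens to 85 mm and grips with 20 to 120 N. Pads are 22 mm wide; open, the fingers measure 114 mm over their backs; the gripper's body (76 mm by 85 mm) begins 54 mm behind the grasp point. The pads swing forward as they close: fully open they stand 13 mm farther back than shut.
Start: joints at [-0.829, 0.255, 0.108, 0, -1.424, -0.285], TCP at [0.243, -0.494, 0.231] pointing down, gripper open.
Joint ranges: [-2.95, 2.95], [-1.21, 1.97], [-1.09, 1.5], [-2.87, 1.71], [-2.94, -0.07], [-3.05, 3.05]. Speed limits (rad/s): [2.57, 2.57, 3.14, 3.14, 3.14, 3.14].

INTERFACE

Orientations are given as a unit quaternion [w, x, y, z].
In Python, from rig import status, cams, ticket gives the robot as it stands.
- The arm moves only by the shell command python3 -m crank 'ROWS' [FORCE]. ROWS is JSON, a list that holds one entry, the list of rows, each a list of 7 numbers: the shift along the tool's x, y, z in m, then the turn, a rotation vector about the tool's x, y, z in rad, then the opening, from 0 (shut) to 1 (fully open). A call has 1 to 12 rows; each row shifts and turns the pose as measured when the row begins, along the tool's axes as they then stand; what a row does not reach is not made up. A row lasts 1/12 s, in which the tool goes at most 41.7 mm and 7.16 degrees, less where a joint would pass 70% of its speed; a pose out of reach is approached as far as the arm can. A call is refused whole if a number of a shift passes 0.0417 or a number of a turn 0.125, either way. A call with a gripper value outside its range is refused whole. The fingers move at their own pace and stop on an object; FORCE is the grip in N (left out, the last holds). Time passes only in rows, so rows that do not move let the fingers close. It gives the time, the measured TCP pose, the force and the opening at its end, in the units of the state.
- status.state(): the state, without advancing time (a new reading comes with each control period).
- cams.snapshot(name): name is "side" or "top" or "wrist"; returns a dict with "frame" (480x640x3 uint8, red, green, blue), "z_map" (480x640 float32, m along the optical axis (not along the pixel's ray), 0 where there is no reading), "mtx" (3x3 intrinsics, pixels), "R" (3x3) and "t" (3): a world point X has camera coordinates R X + t; the wrist camera has in their place "hand_eye" (4x4, takes a point from camera to tool coordinates, whose origin is the TCP and whose axes are the tool frame's). Camera axes: x right, y down, z forward; pixel columns grow to the right and rows downward; lengths in m; the calibration is good to about 2 mm. A picture is of the moment at which its call begins: read the wrist's pose just before it.
- ticket.job_done(): hands the job in, once; it reports no verdict.
Trained networks look in the newest picture that a camera, given by its name, has taken for a name from the list of things; names that differ only in an ending like _2 or _b are one class to them, and where a whole thing is asked for, a point or a joint stands for the part that bears it (a point fixed in the world has none). Each returns a list of dicts, best first, with "conf" (0 to 1); they miss things now and then, are a little off and sometimes report something else, mostly with a low value. They report only what shows in the picture. A call takes as long as a camera call. They do not tell look-alikes from the thing itself.
- cams.spot_in(camera, label): "rect" ([centre column, centre row, width, height] in pixels, round what is visible of it).
- cams.pinpoint(camera, label): "at" ([column, row] in pixels: a listed point, or the origin of a listed thing).
The state is a dict: "clock": time; "joint_positions": joint angles; "qvel": joint speeds; "effort": joint torques, N m; "position": TCP position; "tool_rot": TCP orientation; "wrist_force": force on the tool from outside, world axes, zero at the start; "moment": the same for the moment, N m; "width": finger opening in m.
Only numpy, scipy, OpenCV 4.12 (cv2) and the standard library are available. Lean on these libraries where they do the work, as an engineer would, in place of code of your own. Each camera call takes 0.05 s, during which the arm holds its last target.

## Working session

There is one attempt and no reset: what is moved stays moved. The work goes in short steps, Python scripts to look and compute and a shell command to move; the robot and the scene stay as the last step left them, time stands still between calls to the robot, and variables do not carry over. Pictures are saved under pics/ and viewed, and the job is handed in when it is done.

```bash
ls; mkdir -p pics; python3 - <<'E'
from rig import status,cams,ticket
import cv2,pickle
for n in("top","side"):
    s=cams.snapshot(n); cv2.imwrite(f"pics/{n}0.png",s["frame"][:,:,::-1]); pickle.dump(s,open(f"{n}0.pkl","wb"))
    print(n,s["mtx"].tolist(),s["R"].tolist(),s["t"].tolist())
    for l in["tray","tray_floor","hook_plate","corner_plate","straight_plate","elbow_plate"]:
        print(l,[(r["at"],round(r["conf"],2)) for r in cams.pinpoint(n,l)])
print(status.state())
E
```

```text
pics
top [[440.4456047010417, 0.0, 311.2155444091155], [0.0, 440.4456047010417, 241.9566777874296], [0.0, 0.0, 1.0]] [[-0.016516329469257313, -0.9996899625854266, -0.018633023555262924], [-0.9865965021596436, 0.019320072095043272, -0.16203109806638577], [0.16234085372209714, 0.015707116864350678, -0.9866097170069785]] [0.12824311385319473, 0.5260151732487154, 1.0450366496236176]
tray [([366.6, 250.9], 0.65)]
tray_floor [([364.9, 250.5], 0.89)]
hook_plate [([204.7, 345.4], 0.98), ([246.0, 223.2], 0.71)]
corner_plate [([253.7, 291.6], 0.89)]
straight_plate [([445.9, 215.0], 0.86), ([452.6, 154.4], 0.7)]
elbow_plate [([453.4, 292.8], 0.84)]
side [[527.362787192378, 0.0, 321.28454411021886], [0.0, 527.362787192378, 246.34256839996175], [0.0, 0.0, 1.0]] [[-0.909152144943414, -0.41646033598627585, 0.0017792962057193219], [-0.2998279021926642, 0.6515610027780279, -0.6968295980551031], [0.2890425685111721, -0.6340576063805942, -0.7172345121223435]] [0.5269987889290851, 0.11236428667037869, 1.325101152070103]
tray [([345.6, 227.9], 0.97)]
tray_floor [([344.2, 226.3], 0.75)]
hook_plate [([268.5, 294.2], 0.77), ([370.3, 373.1], 0.73)]
corner_plate [([339.9, 312.8], 0.75)]
straight_plate [([348.6, 173.2], 0.61)]
elbow_plate [([408.5, 194.3], 0.71)]
{'clock': 0.7, 'joint_positions': array([-8.29396302e-01,  2.55106621e-01,  1.08213870e-01, -3.51244258e-05,
       -1.42389039e+00, -2.84624099e-01]), 'qvel': array([ 0.00012791, -0.00141833, -0.00056385, -0.00031491, -0.0005109 ,
       -0.00183616]), 'effort': array([ 1.48660624e-04, -3.86292887e+01,  2.38038003e+01,  5.36710337e+00,
       -3.16690675e-04, -2.91543745e-05]), 'position': array([ 0.24262785, -0.49358924,  0.23127979]), 'tool_rot': array([ 0.68875849, -0.16009064,  0.6887325 ,  0.16009457]), 'wrist_force': array([ 0.912354  , -0.60048084,  0.13900579]), 'moment': array([-0.0362693 ,  0.02119013, -0.02948098]), 'width': 0.08529496320345054}
```

View pics/top0.png

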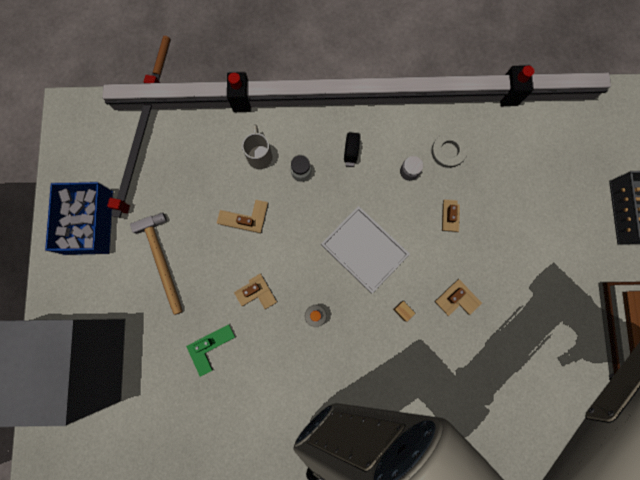

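View pics/side0.png

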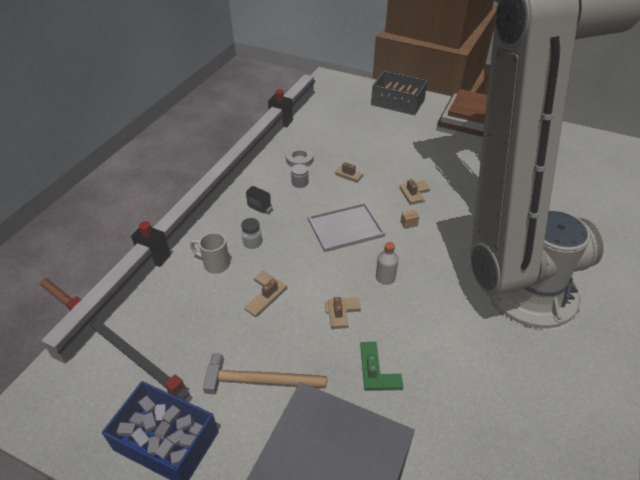

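```bash
cat > geo.py <<'E'
import numpy as np
P={ # name: list of (kind,x0,x1,y0,y1) mm
'hook':[('f',-66.5,42.5,-18.5,18.5),('f',9.5,42.5,18.5,64.5),('l',-74.5,-66.5,-18.5,18.5)],
'corner':[('f',-38.5,42.5,-20.5,20.5),('f',-38.5,-3.5,20.5,56.5),('t',-38.5,-3.5,-28.5,-20.5)],
'straight':[('f',-32.5,40.5,-17.5,17.5),('l',-40.5,-32.5,-17.5,17.5),('t',-32.5,40.5,17.5,25.5)],
'elbow':[('f',-44.5,30.5,-18.5,22.5),('f',-4.5,30.5,-58.5,-18.5),('l',30.5,38.5,-58.5,22.5),('t',-44.5,-4.5,-26.5,-18.5)]}
E
cat > puz.py <<'E'
from geo import P
import numpy as np, itertools
def rot(r,k):
    kd,x0,x1,y0,y1=r
    for _ in range(k): x0,x1,y0,y1=-y1,-y0,x0,x1
    return kd,x0,x1,y0,y1
W,H=167,127
U=4 # cells per mm*... use 0.5mm grid
def grid(rs,layer,ox,oy,g=0.0):
    a=np.zeros((H*2,W*2),bool)
    for kd,x0,x1,y0,y1 in rs:
        if kd=='f' or kd==layer:
            a[max(0,round((y0+oy-g+H/2)*2)):round((y1+oy+g+H/2)*2),max(0,round((x0+ox-g+W/2)*2)):round((x1+ox+g+W/2)*2)]=1
    return a
def opts(n):
    out=[]
    for k in range(4):
        rs=[rot(r,k) for r in P[n]]
        bx=[r for r in rs if r[0]!='t']
        x0=min(r[1] for r in bx);x1=max(r[2] for r in bx);y0=min(r[3] for r in bx);y1=max(r[4] for r in bx)
        for ox in np.arange(-80.5-x0,80.5-x1+.1,2 if False else 1):
            for oy in np.arange(-60.5-y0,60.5-y1+.1,1): out.append((k,ox,oy,rs))
    return out
sols=[]
occ0=np.zeros((H*2,W*2),bool); occ0[:3]=occ0[-3:]=1; occ0[:,:3]=occ0[:,-3:]=1
O={n:[(k,ox,oy,grid(rs,'l',ox,oy,1.5),grid(rs,'t',ox,oy,1.5)) for k,ox,oy,rs in opts(n)] for n in P}
# backtrack: cover first empty cell
first={n:[ (np.flatnonzero(o[3].ravel())[0]) for o in O[n]] for n in P}
def rec(occ,left,pl):
    if not left:
        sols.append(pl); return
    c=np.flatnonzero(~occ.ravel())
    f=c[0]
    for n in left:
        for o,ff in zip(O[n],first[n]):
            if ff==f and not (o[3]&occ).any(): rec(occ|o[3],[m for m in left if m!=n],pl+[(n,o)])
rec(occ0,list(P),[])
for s in sols:
    b=sum(o[4].astype(int) for _,o in s)
    print("bottom overlap",(b>1).sum(),[(n,o[0]*90,o[1],o[2]) for n,o in s])
    if (b>1).sum()==0:
        for n,o in s:
            print('  ',n,'lip over tongue of',[m for m,q in s if m!=n and ((o[3]&q[4]).sum()>100)])
E
python3 puz.py
python3 - <<'E'
from rig import status
from scipy.spatial.transform import Rotation as R
q=status.state()['tool_rot'];print(R.from_quat(q,scalar_first=True).as_matrix().round(3))
E
```

```text
[[ 0.    -0.441  0.897]
 [ 0.     0.897  0.441]
 [-1.    -0.     0.   ]]bash:   518 Killed                     python3 puz.py
```

```bash
python3 - <<'E'
s=open('puz.py').read()
i=s.index("def opts"); j=s.index("sols=[]")
s=s[:i]+s[j:]
a=s.index("O={n:"); b=s.index("for s in sols")
s=s[:a]+'''
def rec(occ,left,pl):
    if not left: sols.append(pl); return
    f=np.flatnonzero(~occ.ravel())[0]; fy,fx=divmod(f,W*2)
    X=fx/2-W/2; Y=fy/2-H/2
    for n in left:
        for k in range(4):
            rs=[rot(r,k) for r in P[n]]; t=[r for r in rs if r[0]!='t']
            ym=min(r[3] for r in t); xm=min(r[1] for r in t if r[3]==ym)
            ox=X+1.5-xm; oy=Y+1.5-ym
            if max(r[2] for r in t)+ox>80.6 or min(r[1] for r in t)+ox<-80.6 or max(r[4] for r in t)+oy>60.6: continue
            g=grid(rs,'l',ox,oy,1.5)
            if (g&occ).any(): continue
            rec(occ|g,[m for m in left if m!=n],pl+[(n,(k,ox,oy,g,grid(rs,'t',ox,oy,1.5)))])
rec(occ0,list(P),[])
'''+s[b:]
open('puz.py','w').write(s)
E
python3 puz.py
```

```text
bottom overlap 0 [('corner', 90, np.float64(-24.0), np.float64(-22.0)), ('straight', 0, np.float64(40.0), np.float64(-43.0)), ('hook', 180, np.float64(-38.0), np.float64(42.0)), ('elbow', 270, np.float64(58.0), np.float64(16.0))]
   corner lip over tongue of []
   straight lip over tongue of ['corner']
   hook lip over tongue of ['elbow']
   elbow lip over tongue of ['straight']
bottom overlap 1216 [('corner', 90, np.float64(-24.0), np.float64(-22.0)), ('straight', 180, np.float64(40.0), np.float64(-43.0)), ('hook', 180, np.float64(-38.0), np.float64(42.0)), ('elbow', 270, np.float64(58.0), np.float64(16.0))]
bottom overlap 1216 [('elbow', 90, np.float64(-58.0), np.float64(-16.0)), ('hook', 0, np.float64(38.0), np.float64(-42.0)), ('corner', 270, np.float64(24.0), np.float64(22.0)), ('straight', 0, np.float64(-40.0), np.float64(43.0))]
bottom overlap 0 [('elbow', 90, np.float64(-58.0), np.float64(-16.0)), ('hook', 0, np.float64(38.0), np.float64(-42.0)), ('corner', 270, np.float64(24.0), np.float64(22.0)), ('straight', 180, np.float64(-40.0), np.float64(43.0))]
   elbow lip over tongue of ['straight']
   hook lip over tongue of ['elbow']
   corner lip over tongue of []
   straight lip over tongue of ['corner']
```

```bash
cat > fit.py <<'E'
import numpy as np,cv2
from geo import P
from scipy.optimize import minimize
from scipy.spatial.transform import Rotation as Rn
def cam_world(s,st=None):
    if 'R' in s: return np.array(s['R']),np.array(s['t'])
    T=np.eye(4);T[:3,:3]=Rn.from_quat(st['tool_rot'],scalar_first=True).as_matrix();T[:3,3]=st['position']
    C=np.linalg.inv(T@np.array(s['hand_eye']));return C[:3,:3],C[:3,3]
def proj(K,R,t,X):
    c=X@R.T+t; return (c@np.array(K).T)[:,:2]/c[:,2:]
def back(K,R,t,uv,z):
    uv=np.atleast_2d(uv); d=np.c_[uv,np.ones(len(uv))]@np.linalg.inv(K).T@R; o=-R.T@t
    return o+d*((z-o[2])/d[:,2])[:,None]
def boxes(name):
    out=[]
    for k,x0,x1,y0,y1 in P[name]:
        z0,z1={'f':(0,12),'l':(7.5,12),'t':(0,5.5)}[k]; out.append((x0,x1,y0,y1,z0,z1))
    out.append((-20,20,-9,9,12,42)); return np.array(out)/1000
def traybox(): # outer
    return np.array([(-.0895,.0895,-.0695,.0695,0,.014)])
def render(bx,p,K,R,t,sh,zoff=0,S=4):
    x,y,th=p;c,s=np.cos(th),np.sin(th); m=np.zeros(sh,np.uint8)
    for x0,x1,y0,y1,z0,z1 in bx:
        q=np.array([(a,b,h) for h in(z0,z1) for a,b in((x0,y0),(x1,y0),(x1,y1),(x0,y1))])
        w=np.c_[x+c*q[:,0]-s*q[:,1],y+s*q[:,0]+c*q[:,1],q[:,2]+zoff]
        uv=proj(K,R,t,w); h=cv2.convexHull(uv.astype(np.float32))
        cv2.fillConvexPoly(m,np.round(h*16).astype(np.int32),255,cv2.LINE_AA,4)
    return m
def woodmask(fr):
    hsv=cv2.cvtColor(fr,cv2.COLOR_RGB2HSV); h,s,v=cv2.split(hsv)
    m=((h<25)|(h>172))&(s>75)&(v>30)
    return (m*255).astype(np.uint8)
def fit(name,mask,K,R,t,init,ths,zoff=0,bx=None,fix=False):
    bx=boxes(name) if bx is None else bx; best=None
    mf=mask.astype(float)
    f=lambda p:np.abs(render(bx,(init[0]+p[0]/1000,init[1]+p[1]/1000,p[2]/57.3),K,R,t,mask.shape,zoff)-mf).sum()/255
    for th in ths:
        r=minimize(f,[0,0,np.degrees(th)],method='Nelder-Mead',options=dict(initial_simplex=[[-8,-8,np.degrees(th)-8],[12,-4,np.degrees(th)],[-4,12,np.degrees(th)],[3,3,np.degrees(th)+12]],xatol=.02,fatol=.1,maxiter=400))
        if best is None or r.fun<best.fun: best=r
    p=best.x; return np.array([init[0]+p[0]/1000,init[1]+p[1]/1000,p[2]/57.3]),best.fun
E
cat > a.py <<'E'
import pickle
from fit import *
s=pickle.load(open('top0.pkl','rb'));K,R,t=s['mtx'],s['R'],s['t'];K=np.array(K);R=np.array(R);t=np.array(t)
wm=woodmask(s['frame']); cv2.imwrite('pics/m0.png',wm)
for n,uv in dict(hook=(246,220),corner=(253,291),straight=(452,214),elbow=(456,294)).items():
    m=np.zeros_like(wm); cv2.circle(m,(int(uv[0]),int(uv[1])),36,255,-1); m&=wm
    nn,lab,stt,_=cv2.connectedComponentsWithStats(m); i=1+np.argmax(stt[1:,4]); m=((lab==i)*255).astype(np.uint8)
    p0=back(K,R,t,uv,.03)[0]
    p,e=fit(n,m,K,R,t,p0,np.arange(0,6.28,.52))
    print(n,p.round(4),np.degrees(p[2]).round(1),'err',e,'area',(m>0).sum())
fr=s['frame'].astype(int)
uv=np.array((365,250)); print('tray rough',back(K,R,t,uv,.004))
E
python3 a.py; python3 - <<'E'
from rig import cams,status
import cv2
s=cams.snapshot('wrist');cv2.imwrite('pics/w0.png',s['frame'][:,:,::-1]);print(s['hand_eye'],s['mtx'])
E
```

```text
hook [0.589  0.2874 4.4711] 256.2 err 160.42352941176472 area 857
corner [0.4143 0.2696 2.0906] 119.8 err 118.72156862745098 area 763
straight [ 0.598  -0.236   3.0266] 173.4 err 125.1686274509804 area 484
elbow [ 0.3923 -0.2326  5.4526] 312.4 err 142.59607843137255 area 885
tray rough [[ 0.51135948 -0.01751765  0.004     ]]
[[ 1.88845146e-04 -3.05818986e-01  9.52089655e-01 -1.43519298e-01]
 [ 9.99999982e-01  5.74035366e-05 -1.79909581e-04  6.47664893e-05]
 [ 3.66452284e-07  9.52089672e-01  3.05818992e-01 -7.87755761e-02]
 [ 0.00000000e+00  0.00000000e+00  0.00000000e+00  1.00000000e+00]] [[378.78193673   0.         318.76764028]
 [  0.         378.78193673 237.87205958]
 [  0.           0.           1.        ]]
```

```bash
python3 - <<'E'
import cv2,pickle
f=cv2.imread('pics/top0.png');cv2.imwrite('pics/z1.png',cv2.resize(f[180:330,180:500],None,fx=2.5,fy=2.5,interpolation=2))
E
```

```text
(no output)
```

View pics/z1.png

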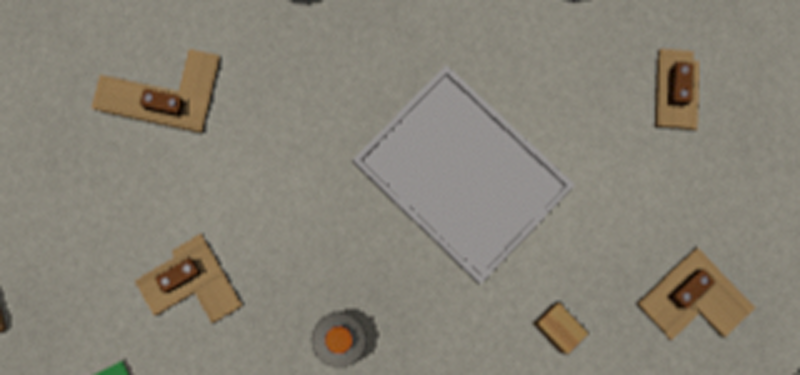

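View pics/w0.png

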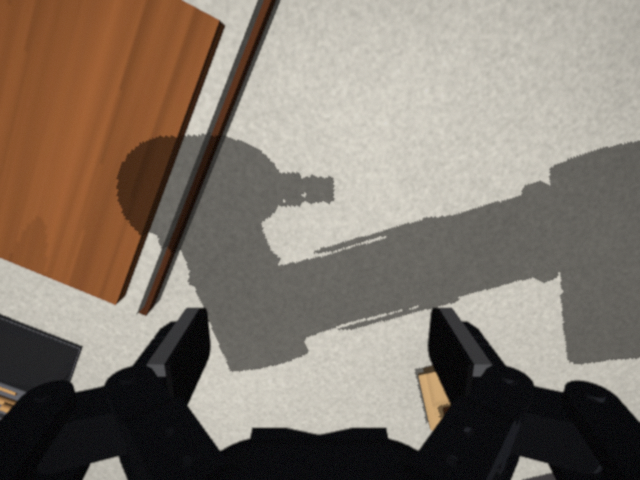

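```bash
cat > plan.py <<'E'
import sys,numpy as np,json
from rig import status
from scipy.spatial.transform import Rotation as Rn
def plan(x,y,z,yaw,op,step=0.038,turn=0.12,n=None):
    """rows to reach TCP x,y,z with tool down, tool-y at yaw (deg)"""
    st=status.state(); M=Rn.from_quat(st['tool_rot'],scalar_first=True).as_matrix()
    p=np.array(st['position']); tgt=np.array([x,y,z]); c,s=np.cos(np.radians(yaw)),np.sin(np.radians(yaw))
    T=np.array([[0,c,s],[0,s,-c],[-1,0,0]])
    rv=Rn.from_matrix(T@M.T).as_rotvec()
    cur=np.degrees(np.arctan2(M[1,1],M[0,1])); dy=(yaw-cur+180)%360-180
    if abs(dy)>20:
        tilt=0; rv=np.array([0,0,np.radians(dy)])
    d=tgt-p; N=n or int(max(1,np.ceil(np.abs(d).max()/step),np.ceil(np.linalg.norm(d)/.0415),np.ceil(np.linalg.norm(rv)/turn)))
    rows=[]
    for i in range(N):
        L=M.T@(d/N); r=M.T@(rv/N)
        rows.append([round(v,3) for v in L]+[round(v,3) for v in r]+[op]); M=Rn.from_rotvec(rv/N).as_matrix()@M
    print('pos',p.round(4),'yaw',cur.round(2),'d',d.round(4),'rot',np.degrees(rv).round(2),'tiltx',M[:,0].round(4),'clock',round(st['clock'],2),'F',st['wrist_force'].round(1),'w',round(st['width'],4))
    for k in range(0,N,12): print(json.dumps([rows[k:k+12]]).replace('0.0,','0,').replace(' ',''))
if __name__=='__main__':
    a=[float(v) for v in sys.argv[1:]]; plan(*a[:5],n=int(a[5]) if len(a)>5 else None)
E
python3 plan.py 0.526 -0.044 0.21 209.8 1
```

```text
pos [ 0.2426 -0.4936  0.2313] yaw 116.17 d [ 0.2834  0.4496 -0.0213] rot [ 0.    0.   93.63] tiltx [ 0.  0. -1.] clock 0.75 F [-0.6  0.   0.1] w 0.0853
[[[0.002,0.02,0.032,-0.117,-0,0,1.0],[0.002,0.016,0.034,-0.117,-0,0,1.0],[0.002,0.012,0.036,-0.117,-0,0,1.0],[0.002,0.008,0.037,-0.117,-0,0,1.0],[0.002,0.003,0.038,-0.117,-0,0,1.0],[0.002,-0.001,0.038,-0.117,-0,0,1.0],[0.002,-0.006,0.038,-0.117,-0,0,1.0],[0.002,-0.01,0.037,-0.117,-0,0,1.0],[0.002,-0.014,0.035,-0.117,-0,0,1.0],[0.002,-0.018,0.033,-0.117,-0,0,1.0],[0.002,-0.022,0.031,-0.117,-0,0,1.0],[0.002,-0.025,0.028,-0.117,-0,0,1.0]]]
[[[0.002,-0.028,0.025,-0.117,-0,0,1.0],[0.002,-0.031,0.022,-0.117,-0,0,1.0]]]
```

```bash
python3 -m crank '[[[0.002,0.02,0.032,-0.117,0,0,1],[0.002,0.016,0.034,-0.117,0,0,1],[0.002,0.012,0.036,-0.117,0,0,1],[0.002,0.008,0.037,-0.117,0,0,0.6],[0.002,0.003,0.038,-0.117,0,0,0.6],[0.002,-0.001,0.038,-0.117,0,0,0.6],[0.002,-0.006,0.038,-0.117,0,0,0.6],[0.002,-0.01,0.037,-0.117,0,0,0.6],[0.002,-0.014,0.035,-0.117,0,0,0.6],[0.002,-0.018,0.033,-0.117,0,0,0.6],[0.002,-0.022,0.031,-0.117,0,0,0.6],[0.002,-0.025,0.028,-0.117,0,0,0.6]]]'; python3 plan.py 0.526 -0.044 0.21 209.8 0.6
```

```text
clock: 1.75
position: [0.4807, -0.0911, 0.2068]
tool_rot: [-0.407, 0.579, -0.407, -0.577]
wrist_force: [0.7, 0.2, 0.3]
width: 0.0508
pos [ 0.4807 -0.0911  0.2068] yaw -160.35 d [0.0453 0.0471 0.0032] rot [ 0.11  0.21 10.15] tiltx [-0.  0. -1.] clock 1.75 F [0.7 0.2 0.3] w 0.0508
[[[-0.002,-0.029,0.015,-0.089,-0.002,0.001,0.6],[-0.002,-0.03,0.012,-0.089,-0.002,0.001,0.6]]]
```

Tracking is good, with little lag.

```bash
python3 -m crank '[[[-0.002,-0.029,0.015,-0.089,-0.002,0.001,0.6],[-0.002,-0.030,0.012,-0.089,-0.002,0.001,0.6],[0,0,0,0,0,0,0.6]]]'; cat > look.py <<'E'
import sys,pickle,cv2
from rig import status,cams
n=sys.argv[1]; cam=sys.argv[2] if len(sys.argv)>2 else 'wrist'
st=status.state(); s=cams.snapshot(cam); pickle.dump((st,s),open(n+'.pkl','wb')); cv2.imwrite(f'pics/{n}.png',s['frame'][:,:,::-1])
E
python3 look.py w1
```

```text
clock: 2.0
position: [0.5283, -0.035, 0.2103]
tool_rot: [0.348, -0.616, 0.347, 0.616]
wrist_force: [0.5, -0.1, 0.2]
width: 0.0511
```

View pics/w1.png

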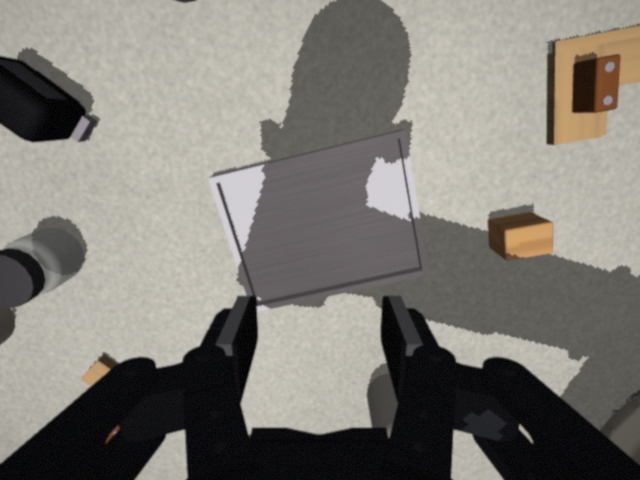

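```bash
cat > tr.py <<'E'
import pickle,sys
from fit import *
st,s=pickle.load(open(sys.argv[1]+'.pkl','rb')); K=np.array(s['mtx']);R,t=cam_world(s,st)
z=s['z_map'];v,u=np.mgrid[:480,:640]
c=np.stack([(u-K[0,2])/K[0,0]*z,(v-K[1,2])/K[1,1]*z,z],-1); w=(c-t)@R
Z=w[...,2]; bench=Z[(np.abs(Z)<.01)&(z>0)]; print('bench z med',np.median(bench),bench.std())
zm=np.clip((Z+.005)/.03*255,0,255).astype(np.uint8); cv2.imwrite('pics/z_'+sys.argv[1]+'.png',zm)
np.save('w_'+sys.argv[1]+'.npy',w)
E
python3 tr.py w1
```

```text
bench z med 0.0009250624157196087 0.0015459122025811036
```

View pics/z_w1.png

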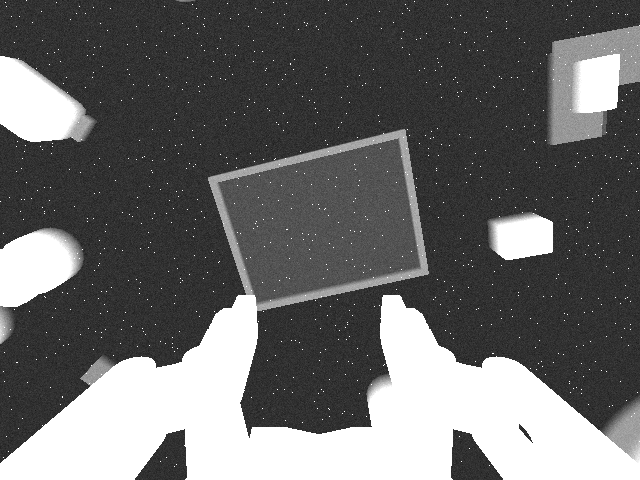

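```bash
cat > df.py <<'E'
import pickle,sys
from fit import *
def load(n):
    st,s=pickle.load(open(n+'.pkl','rb')); K=np.array(s['mtx']);R,t=cam_world(s,st)
    z=s['z_map'];v,u=np.mgrid[:480,:640]
    c=np.stack([(u-K[0,2])/K[0,0]*z,(v-K[1,2])/K[1,1]*z,z],-1); w=(c-t)@R; w[z==0]=np.nan
    return K,R,t,w,s
def poly(m,rects,p,z,K,R,t,val):
    c,s=np.cos(p[2]),np.sin(p[2])
    for x0,x1,y0,y1 in rects:
        q=np.array(((x0,y0),(x1,y0),(x1,y1),(x0,y1)))
        uv=proj(K,R,t,np.c_[p[0]+c*q[:,0]-s*q[:,1],p[1]+s*q[:,0]+c*q[:,1],np.full(4,z)])
        cv2.fillConvexPoly(m,np.round(uv*16).astype(np.int32),val,cv2.LINE_AA,4)
G=(-.020,.020,-.009,.009)
def dfit(n,name,init,ths,zoff=0,rad=.12,db=0.001,spread=8):
    K,R,t,w,s=load(n); Z=np.nan_to_num(cv2.medianBlur(np.nan_to_num(w[...,2],nan=9).astype(np.float32),3),nan=9)-db
    near=np.hypot(w[...,0]-init[0],w[...,1]-init[1])<rad
    tcp=proj(K,R,t,np.array([[init[0],init[1],.0]]))
    if name=='tray':
        T=(.0895,-.0695); 
        data=[((Z>.0095)&(Z<.019)&near, lambda m,p:(poly(m,[(-.0895,.0895,-.0695,.0695)],p,.014,K,R,t,255),poly(m,[(-.0835,.0835,-.0635,.0635)],p,.014,K,R,t,0)))]
        ex=(Z>.03)&~(False)
    else:
        top=[tuple(np.array(r[1:])/1000) for r in P[name] if r[0]!='t']
        def gr(m,p):poly(m,[G],p,.042+zoff,K,R,t,255)
        def tp(m,p):poly(m,top,p,.012+zoff,K,R,t,255)
        g=(Z>.037+zoff)&(Z<.047+zoff)&(np.hypot(w[...,0]-init[0],w[...,1]-init[1])<.04)
        data=[((Z>.009+zoff)&(Z<.0155+zoff)&near,tp),(g,gr)]
        ex=(Z>.0175+zoff)
    def f(q):
        p=(init[0]+q[0]/1000,init[1]+q[1]/1000,q[2]/57.29578); e=0
        for i,(d,fn) in enumerate(data):
            m=np.zeros(Z.shape,np.uint8); fn(m,p)
            dd=np.abs(m/255.-d)
            if i==0: dd[ex]=0
            e+=dd.sum()
        return e
    best=None
    for th in ths:
        D=np.degrees(th); k=spread
        r=minimize(f,[0,0,D],method='Nelder-Mead',options=dict(initial_simplex=[[-k,-k,D-k],[1.3*k,-k/2,D],[-k/2,1.3*k,D],[k/3,k/3,D+1.3*k]],xatol=.02,fatol=.1,maxiter=400))
        if best is None or r.fun<best.fun: best=r
    q=best.x; p=np.array([init[0]+q[0]/1000,init[1]+q[1]/1000,q[2]/57.29578])
    ov=s['frame'].copy()
    m=np.zeros(Z.shape,np.uint8)
    for d,fn in data:
        m=np.zeros(Z.shape,np.uint8);fn(m,p); cs,_=cv2.findContours((m>127).astype(np.uint8),cv2.RETR_LIST,cv2.CHAIN_APPROX_NONE); cv2.drawContours(ov,cs,-1,(255,0,0) if d is data[0][0] else (0,0,255),1)
    cv2.imwrite(f'pics/ov_{n}_{name}.png',ov[:,:,::-1])
    print(n,name,p[:2].round(4),'deg',round(np.degrees(p[2])%360,2),'err',round(best.fun,1),'area',[int(d[0].sum()) for d in data])
    return p
if __name__=='__main__':
    a=sys.argv; init=[float(a[3]),float(a[4])]
    ths=[np.radians(float(a[5]))] if len(a)>5 else np.arange(0,6.28,.52)
    dfit(a[1],a[2],init,ths,zoff=float(a[6]) if len(a)>6 else 0)
E
python3 df.py w1 tray 0.511 -0.0175 46.5
```

```text
w1 tray [ 0.5146 -0.0188] deg 44.53 err 1323.2 area [4673]
```

View pics/ov_w1_tray.png

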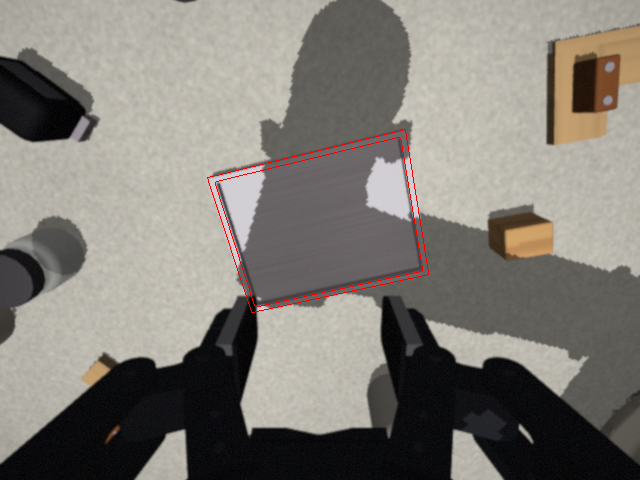

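```bash
python3 - <<'E'
import pickle
s=pickle.load(open('top0.pkl','rb'));pickle.dump((None,s),open('top0s.pkl','wb'))
E
python3 df.py top0s tray 0.511 -0.0175 46.5;python3 df.py top0s corner 0.414 0.27 120;python3 df.py top0s hook 0.589 0.287 256;python3 df.py top0s straight 0.598 -0.236 173;python3 df.py top0s elbow 0.392 -0.2326 312
python3 plan.py 0.414 0.270 0.20 209.8 0.6
```

```text
top0s tray [ 0.5152 -0.016 ] deg 44.25 err 316.1 area [534]
top0s corner [0.4147 0.27  ] deg 119.85 err 256.1 area [601, 111]
top0s hook [0.5894 0.286 ] deg 256.6 err 217.3 area [638, 107]
top0s straight [ 0.5986 -0.2372] deg 172.13 err 184.6 area [194, 102]
top0s elbow [ 0.3923 -0.2327] deg 312.17 err 309.8 area [497, 115]
pos [ 0.527  -0.0363  0.2103] yaw -149.11 d [-0.113   0.3063 -0.0103] rot [-0.08 -0.03 -1.09] tiltx [ 0.  0. -1.] clock 2.05 F [ 0.3 -0.   0. ] w 0.0514
[[[0.001,-0.007,0.036,0.002,0,0,0.6],[0.001,-0.007,0.036,0.002,0,0,0.6],[0.001,-0.007,0.036,0.002,0,0,0.6],[0.001,-0.006,0.036,0.002,0,0,0.6],[0.001,-0.006,0.036,0.002,0,0,0.6],[0.001,-0.006,0.036,0.002,0,0,0.6],[0.001,-0.006,0.036,0.002,0,0,0.6],[0.001,-0.006,0.036,0.002,0,0,0.6],[0.001,-0.006,0.036,0.002,0,0,0.6]]]
```

```bash
python3 -m crank '[[[0.001,-0.007,0.036,0.002,0,0,0.6],[0.001,-0.007,0.036,0.002,0,0,0.6],[0.001,-0.007,0.036,0.002,0,0,0.6],[0.001,-0.006,0.036,0.002,0,0,0.6],[0.001,-0.006,0.036,0.002,0,0,0.6],[0.001,-0.006,0.036,0.002,0,0,0.6],[0.001,-0.006,0.036,0.002,0,0,0.6],[0.001,-0.006,0.036,0.002,0,0,0.6],[0.001,-0.006,0.030,0.002,0,0,0.6],[0,0,0,0,0,0,0.6]]]'; python3 look.py w2; python3 df.py w2 corner 0.4147 0.270 119.85;python3 plan.py 0.414 0.270 0.08 209.8 0.6
```

```text
clock: 2.88
position: [0.4114, 0.2714, 0.2013]
tool_rot: [0.362, -0.608, 0.361, 0.608]
wrist_force: [0.1, -0.0, -0.4]
width: 0.051
w2 corner [0.4146 0.2676] deg 119.59 err 701.0 area [4954, 1049]
pos [0.4118 0.2697 0.2015] yaw -151.47 d [ 0.0022  0.0003 -0.1215] rot [-0.01  0.02  1.27] tiltx [-0. -0. -1.] clock 2.93 F [0.2 0.6 0.6] w 0.0514
[[[0.03,-0.001,-0,-0.006,-0,0,0.6],[0.03,-0.001,-0,-0.006,-0,0,0.6],[0.03,-0.001,-0,-0.006,-0,0,0.6],[0.03,-0.001,-0,-0.006,-0,0,0.6]]]
```

View pics/ov_w2_corner.png

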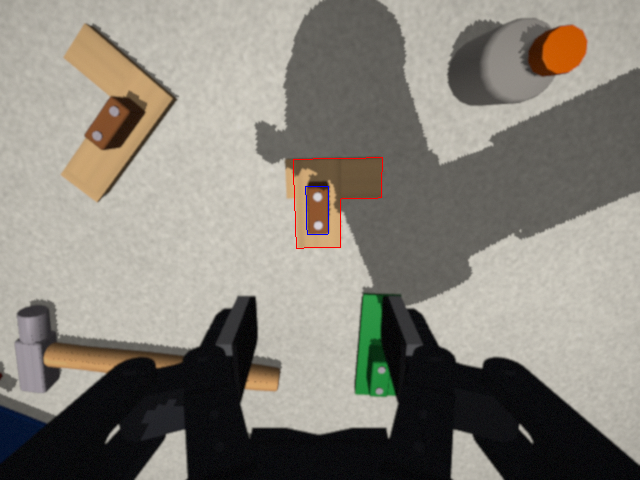

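```bash
python3 plan.py 0.4146 0.2676 0.045 209.6 0.5
```

```text
pos [0.4118 0.2697 0.2015] yaw -151.47 d [ 0.0028 -0.0021 -0.1565] rot [-0.01  0.02  1.07] tiltx [-0. -0. -1.] clock 2.93 F [0.2 0.6 0.6] w 0.0514
[[[0.031,-0,-0.001,-0.004,-0,0,0.5],[0.031,-0,-0.001,-0.004,-0,0,0.5],[0.031,-0,-0.001,-0.004,-0,0,0.5],[0.031,-0,-0.001,-0.004,-0,0,0.5],[0.031,-0,-0.001,-0.004,-0,0,0.5]]]
```

```bash
python3 -m crank '[[[0.031,0,-0.001,-0.004,0,0,0.5],[0.031,0,-0.001,-0.004,0,0,0.5],[0.031,0,-0.001,-0.004,0,0,0.5],[0.031,0,-0.001,-0.004,0,0,0.5],[0.031,0,0,-0.003,0,0,0.5],[0,0,0,0,0,0,0.5]]]'; python3 plan.py 0.4146 0.2676 0.016 209.6 0.5
```

```text
clock: 3.43
position: [0.418, 0.2615, 0.0459]
tool_rot: [-0.361, 0.612, -0.354, -0.608]
wrist_force: [-1.0, -1.2, -0.6]
width: 0.0428
pos [0.418  0.2615 0.0459] yaw -150.79 d [-0.0034  0.0061 -0.0299] rot [-0.38  0.53  0.39] tiltx [ 0.  0. -1.] clock 3.43 F [-1.  -1.2 -0.6] w 0.0428
[[[0.03,0,0.007,-0.007,0.001,0.011,0.5]]]
```

```bash
python3 -m crank '[[[0.010,0,0.006,-0.004,0.001,0.008,0.5],[0.010,0,0.001,-0.003,0,0.003,0.5],[0.008,0,0,0,0,0,0.5],[0,0,0,0,0,0,0.5]]]'; python3 plan.py 0.4146 0.2676 0.016 209.6 0.5
```

```text
clock: 3.77
position: [0.4174, 0.2673, 0.0198]
tool_rot: [-0.358, 0.611, -0.355, -0.61]
wrist_force: [-0.2, 0.1, -0.3]
width: 0.0426
pos [0.4174 0.2673 0.0198] yaw -150.55 d [-0.0028  0.0003 -0.0038] rot [-0.12  0.19  0.15] tiltx [-0. -0. -1.] clock 3.77 F [-0.2  0.1 -0.3] w 0.0426
[[[0.004,0.002,0.002,-0.003,0,0.004,0.5]]]
```

```bash
python3 -m crank '[[[0.003,0.002,0.002,-0.003,0,0.003,0.4],[0,0,0,0,0,0,0],[0,0,0,0,0,0,0],[0,0,0,0,0,0,0],[0,0,0,0,0,0,0]]]' 50; python3 plan.py 0.4146 0.2676 0.016 209.6 0
```

```text
clock: 4.18
position: [0.4162, 0.2701, 0.0197]
tool_rot: [-0.357, 0.612, -0.353, -0.611]
wrist_force: [-0.1, 0.6, -1.1]
width: 0.0174
pos [0.4162 0.2701 0.0197] yaw -150.3 d [-0.0016 -0.0025 -0.0037] rot [-0.26  0.28 -0.1 ] tiltx [ 0.  0. -1.] clock 4.18 F [-0.1  0.6 -1.1] w 0.0174
[[[0.004,0.003,-0.001,0.002,0.002,0.006,0.0]]]
```

```bash
python3 -m crank '[[[-0.02,0,0,0,0,0.004,0],[-0.04,0,0,0,0,0,0],[-0.04,0,0,0,0,0,0],[-0.04,0,0,0,0,0,0]]]'; python3 plan.py 0.5129 -0.0513 0.15 224.5 0
```

```text
clock: 4.52
position: [0.4107, 0.265, 0.1555]
tool_rot: [0.349, -0.609, 0.362, 0.614]
wrist_force: [1.4, 1.3, -2.1]
width: 0.0169
pos [0.4107 0.265  0.1555] yaw -150.41 d [ 0.1022 -0.3163 -0.0055] rot [ 0.79 -0.76 14.91] tiltx [-0.  0. -1.] clock 4.52 F [ 1.4  1.3 -2.1] w 0.0169
[[[0.001,0.007,-0.036,-0.029,-0,-0.002,0.0],[0.001,0.009,-0.036,-0.029,-0,-0.002,0.0],[0.001,0.01,-0.036,-0.029,-0,-0.002,0.0],[0.001,0.011,-0.035,-0.029,-0,-0.002,0.0],[0.001,0.012,-0.035,-0.029,-0,-0.002,0.0],[0.001,0.013,-0.035,-0.029,-0,-0.002,0.0],[0.001,0.014,-0.034,-0.029,-0,-0.002,0.0],[0.001,0.015,-0.034,-0.029,-0,-0.002,0.0],[0.001,0.016,-0.033,-0.029,-0,-0.002,0.0]]]
```

```bash
python3 -m crank '[[[0.001,0.007,-0.036,-0.029,0,-0.002,0],[0.001,0.009,-0.036,-0.029,0,-0.002,0],[0.001,0.010,-0.036,-0.029,0,-0.002,0],[0.001,0.011,-0.035,-0.029,0,-0.002,0],[0.001,0.012,-0.035,-0.029,0,-0.002,0],[0.001,0.013,-0.035,-0.029,0,-0.002,0],[0.001,0.014,-0.034,-0.029,0,-0.002,0],[0.001,0.015,-0.034,-0.029,0,-0.002,0],[0,0.010,-0.022,-0.029,0,-0.002,0],[0,0,0,0,0,0,0]]]';  python3 plan.py 0.5129 -0.0513 0.09 224.5 0
```

```text
clock: 5.35
position: [0.5186, -0.0468, 0.1611]
tool_rot: [-0.274, 0.661, -0.257, -0.65]
wrist_force: [-0.2, 0.4, -0.5]
width: 0.0172
pos [ 0.5186 -0.0468  0.1611] yaw -134.13 d [-0.0057 -0.0045 -0.0711] rot [-0.91  1.39 -1.37] tiltx [ 0.  0. -1.] clock 5.35 F [-0.2  0.4 -0.5] w 0.0172
[[[0.035,0.005,0.001,0.012,-0.003,0.014,0.0],[0.036,0.004,0.001,0.012,-0.003,0.014,0.0]]]
```

```bash
python3 -m crank '[[[0.030,0.004,0.001,0.012,-0.003,0.014,0],[0.030,0.003,0,0.010,-0.003,0.012,0],[0,0,0,0,0,0,0],[0,0,0,0,0,0,0]]]';  python3 plan.py 0.5129 -0.0513 0.06 224.5 0; python3 look.py w3; python3 plan.py 0.5129 -0.0513 0.06 224.5 0
```

```text
clock: 5.68
position: [0.5155, -0.0528, 0.1015]
tool_rot: [-0.276, 0.653, -0.273, -0.65]
wrist_force: [-0.4, -0.2, -0.9]
width: 0.0169
pos [ 0.5155 -0.0528  0.1015] yaw -135.74 d [-0.0026  0.0015 -0.0415] rot [-0.11  0.32  0.24] tiltx [-0.  0. -1.] clock 5.68 F [-0.4 -0.2 -0.9] w 0.0169
[[[0.021,0.001,0.001,-0.002,-0.001,0.003,0.0],[0.021,0,0.001,-0.002,-0.001,0.003,0.0]]]
pos [ 0.5151 -0.0525  0.1014] yaw -135.75 d [-0.0022  0.0012 -0.0414] rot [-0.14  0.28  0.25] tiltx [ 0.  0. -1.] clock 5.73 F [-0.2 -0.1 -1.8] w 0.0171
[[[0.021,0,0.001,-0.002,-0.001,0.003,0.0],[0.021,0,0.001,-0.002,-0.001,0.003,0.0]]]
```

View pics/w3.png

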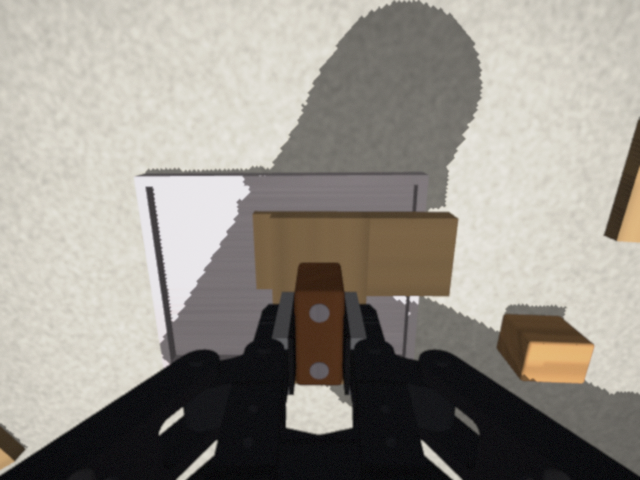

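```bash
cat > rel.py <<'E'
import sys
from df import *
# rel.py snap plate zoff slot(x,y mm,deg) tray init
n,name,zo=sys.argv[1],sys.argv[2],float(sys.argv[3]); sx,sy,sd=map(float,sys.argv[4:7])
st=pickle.load(open(n+'.pkl','rb'))[0]
M=Rn.from_quat(st['tool_rot'],scalar_first=True).as_matrix()
T=np.array(eval(open('tray.txt').read()))
yaw=np.arctan2(M[1,1],M[0,1])
tr=dfit(n,'tray',T[:2],[T[2]],rad=.13,spread=4)
pl=dfit(n,name,st['position'][:2],[np.radians(float(sys.argv[7])) if len(sys.argv)>7 else yaw-np.pi/2],zoff=zo,db=0,spread=4)
c,s=np.cos(tr[2]),np.sin(tr[2]); want=tr[:2]+np.array([c*sx-s*sy,s*sx+c*sy])/1000; wa=tr[2]+np.radians(sd)
d=want-pl[:2]; da=(np.degrees(wa-pl[2])+180)%360-180
L=M.T@np.r_[d,0]
print('plate->slot world mm',(d*1e3).round(2),'tool y,z mm',(L[1:]*1e3).round(2),'turn deg',da.round(2))
off=M.T@np.r_[pl[:2]-st['position'][:2],0]; print('plate in tool y,z mm',(off[1:]*1e3).round(2),'ang',round((np.degrees(pl[2]-yaw)+90+180)%360-180,2))
# TCP target: rotate about TCP by da then shift
a=np.radians(da);o=pl[:2]-st['position'][:2];o2=np.array([np.cos(a)*o[0]-np.sin(a)*o[1],np.sin(a)*o[0]+np.cos(a)*o[1]])
print('TCP target',(want-o2).round(4),'yaw',round(np.degrees(yaw)+da,2))
E
echo "[0.5146,-0.0188,0.7772]">tray.txt
python3 rel.py w3 corner 0.082 -24 -22 90; python3 - <<'E'
import cv2,numpy as np
a=cv2.imread('pics/ov_w3_corner.png');b=cv2.imread('pics/ov_w3_tray.png');cv2.imwrite('pics/o3.png',np.hstack([a,b])[100:420,::][:, :][::1,::1] if False else cv2.resize(np.hstack([a[150:420,100:500],b[150:420,100:500]]),(800,270)))
E
```

```text
w3 tray [ 0.5142 -0.0185] deg 44.67 err 3750.9 area [6267]
w3 corner [ 0.5159 -0.0538] deg 133.81 err 1721.8 area [13257, 5847]
plate->slot world mm [-3.35  2.78] tool y,z mm [0.46 4.33] turn deg 0.86
plate in tool y,z mm [ 0.38 -1.04] ang -0.45
TCP target [ 0.5121 -0.05  ] yaw -134.88
```

View pics/o3.png

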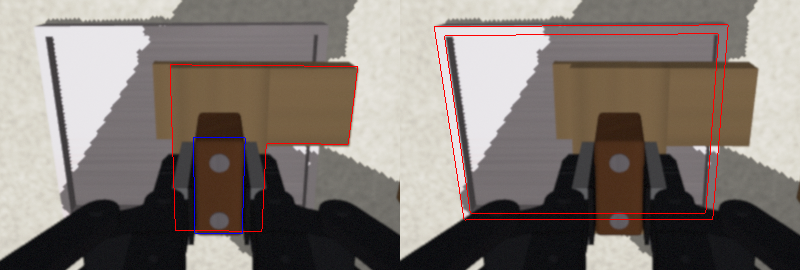

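```bash
python3 plan.py 0.5121 -0.050 0.055 225.1 0
```

```text
pos [ 0.5151 -0.0525  0.1014] yaw -135.75 d [-0.003   0.0025 -0.0464] rot [-0.14  0.28  0.85] tiltx [ 0.  0. -1.] clock 5.73 F [-0.2 -0.1 -1.8] w 0.0171
[[[0.023,0,0.002,-0.007,-0.001,0.003,0.0],[0.023,0,0.002,-0.007,-0.001,0.003,0.0]]]
```

```bash
python3 -m crank '[[[0.023,0,0.002,-0.007,-0.001,0.003,0],[0.023,0,0.002,-0.007,-0.001,0.003,0],[0,0,0,0,0,0,0],[0,0,0,0,0,0,0]]]'; python3 look.py w4;python3 plan.py 0.5121 -0.050 0.055 225.1 0; python3 rel.py w4 corner 0.035 -24 -22 90;  python3 - <<'E'
import cv2,numpy as np
a=cv2.imread('pics/ov_w4_corner.png');b=cv2.imread('pics/ov_w4_tray.png');cv2.imwrite('pics/o4.png',cv2.resize(np.hstack([a[150:420,50:500],b[150:420,50:500]]),(800,240)))
E
```

```text
clock: 6.07
position: [0.5176, -0.0477, 0.0621]
tool_rot: [-0.27, 0.658, -0.267, -0.65]
wrist_force: [1.0, -0.3, -0.2]
width: 0.0169
pos [ 0.5175 -0.0476  0.0622] yaw -134.68 d [-0.0054 -0.0024 -0.0072] rot [-0.04  0.69 -0.21] tiltx [-0.  0. -1.] clock 6.12 F [-0.9 -0.4 -1.3] w 0.0171
[[[0.007,0.006,0.002,0.004,-0.008,0.009,0.0]]]
w4 tray [ 0.5143 -0.0187] deg 44.61 err 5270.7 area [9147]
w4 corner [ 0.5178 -0.0488] deg 135.26 err 6360.1 area [1672, 1308]
plate->slot world mm [-5.18 -2.46] tool y,z mm [5.39 1.95] turn deg -0.64
plate in tool y,z mm [ 0.6  -0.95] ang -0.08
TCP target [ 0.5124 -0.0502] yaw -135.31
```

View pics/o4.png

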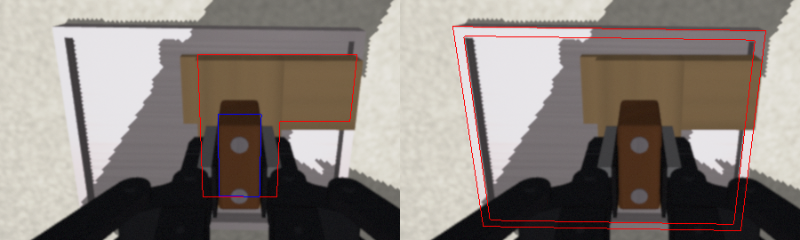

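```bash
echo "[0.5143,-0.0187,0.7784]">tray.txt; python3 -m crank '[[[0.007,0.006,0.002,0.003,-0.004,0.008,0],[0,0,0,0,0,0,0]]]';python3 plan.py 0.5122 -0.0501 0.043 225 0
```

```text
clock: 6.28
position: [0.5135, -0.0502, 0.0579]
tool_rot: [-0.27, 0.657, -0.269, -0.651]
wrist_force: [-0.2, 0.0, -2.0]
width: 0.0168
pos [ 0.5135 -0.0502  0.0579] yaw -134.83 d [-0.0013  0.0001 -0.0149] rot [ 0.1   0.46 -0.17] tiltx [ 0.  0. -1.] clock 6.28 F [-0.2  0.  -2. ] w 0.0168
[[[0.015,0.001,0.001,0.003,-0.007,0.004,0.0]]]
```

```bash
python3 -m crank '[[[0.010,0.002,0.001,0.003,-0.006,0.004,0],[0.008,0.001,0,0,-0.002,0.002,0],[0,0,0,0,0,0,0]]]';python3 plan.py 0.5122 -0.0501 0.0237 225 0
```

```text
clock: 6.53
position: [0.5121, -0.0517, 0.0408]
tool_rot: [-0.271, 0.654, -0.27, -0.653]
wrist_force: [-0.4, 0.6, -1.2]
width: 0.017
pos [ 0.5121 -0.0517  0.0408] yaw -135.01 d [ 0.0001  0.0016 -0.0171] rot [-0.02  0.12  0.01] tiltx [-0. -0. -1.] clock 6.53 F [-0.4  0.6 -1.2] w 0.017
[[[0.017,-0.001,0.001,-0,-0.001,0.002,0.0]]]
```

```bash
python3 -m crank '[[[0.006,-0.001,0.002,0,-0.001,0.002,0],[0.006,0,0,0,0,0,0],[0,0,0,0,0,0,0]]]';python3 plan.py 0.5122 -0.0501 0.0237 225 0
```

```text
clock: 6.78
position: [0.5112, -0.0497, 0.0272]
tool_rot: [0.271, -0.653, 0.271, 0.653]
wrist_force: [-0.3, -0.4, -1.6]
width: 0.0173
pos [ 0.5112 -0.0497  0.0272] yaw -135.05 d [ 0.001  -0.0004 -0.0035] rot [ 0.04 -0.06  0.05] tiltx [ 0. -0. -1.] clock 6.78 F [-0.3 -0.4 -1.6] w 0.0173
[[[0.003,-0,-0.001,-0.001,0,-0.001,0.0]]]
```

```bash
python3 -m crank '[[[0.003,0,-0.001,-0.001,0,0,0],[0.001,0,0,0,0,0,0],[0,0,0,0,0,0,0]]]';python3 plan.py 0.5122 -0.0501 0.0237 225 0
```

```text
clock: 7.03
position: [0.5118, -0.0505, 0.0227]
tool_rot: [0.27, -0.653, 0.271, 0.654]
wrist_force: [-1.2, 0.8, 3.2]
width: 0.0174
pos [ 0.5118 -0.0505  0.0227] yaw -134.95 d [0.0004 0.0004 0.001 ] rot [ 0.07 -0.12 -0.05] tiltx [ 0.  0. -1.] clock 7.03 F [-1.2  0.8  3.2] w 0.0174
[[[-0.001,-0.001,-0,0.001,0.001,-0.002,0.0]]]
```

```bash
python3 -m crank '[[[0,0,0,0,0,0,0.45],[0,0,0,0,0,0,0.45],[0,0,0,0,0,0,0.45],[-0.010,0,0,0,0,0,0.45],[-0.03,0,0,0,0,0,0.45],[-0.04,0,0,0,0,0,0.45],[-0.04,0,0,0,0,0,0.5],[-0.04,0,0,0,0,0,0.5],[-0.03,0,0,0,0,0,0.5],[0,0,0,0,0,0,0.6],[0,0,0,0,0,0,0.6]]]';python3 look.py w5; python3 df.py w5 corner 0.512 -0.05 134.6 0.004; python3 df.py w5 tray 0.5143 -.0187 44.6;  python3 plan.py 0.5986 -0.2372 0.2 262.1 0.6
```

```text
clock: 7.95
position: [0.5113, -0.0517, 0.2285]
tool_rot: [-0.27, 0.655, -0.271, -0.652]
wrist_force: [-0.6, -0.3, -0.4]
width: 0.0513
w5 corner [ 0.5121 -0.0513] deg 134.46 err 3487.1 area [7202, 902]
w5 tray [ 0.5145 -0.0188] deg 44.7 err 5291.3 area [8445]
pos [ 0.5118 -0.052   0.2291] yaw -134.96 d [ 0.0868 -0.1852 -0.0291] rot [ 0.    0.   37.06] tiltx [ 5.4e-03 -4.0e-04 -1.0e+00] clock 8.0 F [ 0.6 -0.   1.7] w 0.0513
[[[0.005,0.012,-0.032,-0.108,-0,-0.001,0.6],[0.005,0.015,-0.031,-0.108,-0,-0.001,0.6],[0.005,0.018,-0.029,-0.108,-0,-0.001,0.6],[0.005,0.021,-0.027,-0.108,-0,-0.001,0.6],[0.005,0.024,-0.024,-0.108,-0,-0.001,0.6],[0.005,0.026,-0.022,-0.108,-0,-0.001,0.6]]]
```

View pics/ov_w5_corner.png

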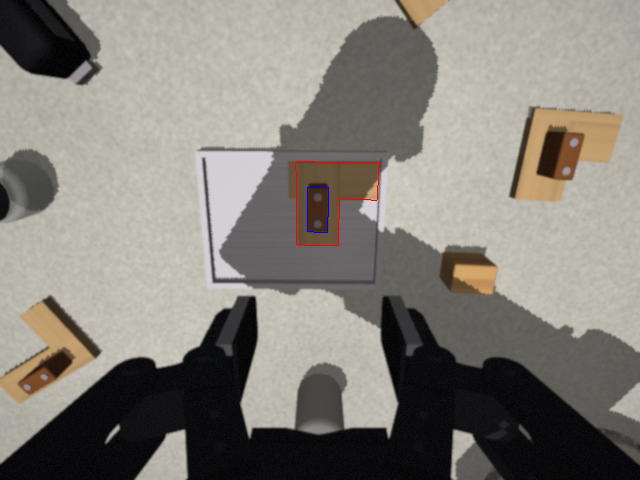

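```bash
python3 -m crank '[[[0.005,0.012,-0.032,-0.108,0,-0.001,0.6],[0.005,0.015,-0.031,-0.108,0,-0.001,0.6],[0.005,0.018,-0.029,-0.108,0,-0.001,0.6],[0.005,0.021,-0.027,-0.108,0,-0.001,0.6],[0.005,0.024,-0.024,-0.108,0,-0.001,0.6],[0.005,0.026,-0.022,-0.108,0,-0.001,0.6],[0,0,0,0,0,0,0.6],[0,0,0,0,0,0,0.6]]]'; python3 look.py w6; python3 df.py w6 straight 0.5986 -0.2372 172.1; python3 plan.py 0.5986 -0.2372 0.1 262.1 0.5
```

```text
clock: 8.67
position: [0.6015, -0.2432, 0.1923]
tool_rot: [0.038, -0.705, 0.034, 0.707]
wrist_force: [-0.5, 0.3, 1.0]
width: 0.0512
w6 straight [ 0.5985 -0.2391] deg 174.44 err 273.5 area [2381, 1088]
pos [ 0.601  -0.2428  0.1916] yaw -95.77 d [-0.0024  0.0056 -0.0916] rot [-0.36 -0.26 -2.13] tiltx [ 0.  0. -1.] clock 8.72 F [-0.9 -0.1 -0.9] w 0.0511
[[[0.031,-0.002,0.001,0.012,0.002,0.002,0.5],[0.031,-0.002,0.001,0.012,0.002,0.002,0.5],[0.031,-0.002,0.001,0.012,0.002,0.002,0.5]]]
```

View pics/ov_w6_straight.png

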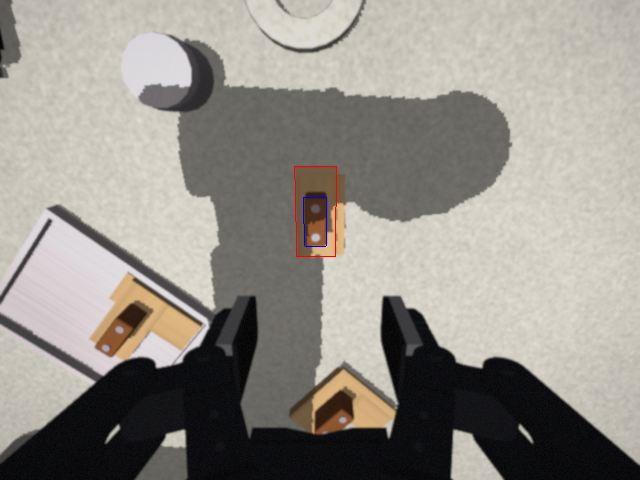

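```bash
python3 -m crank '[[[0.030,-0.001,0.001,-0.002,0.001,0.002,0.5],[0.031,-0.001,0.001,-0.002,0.001,0.002,0.5],[0.031,-0.001,0.001,0,0.001,0.002,0.5],[0.031,0,0,0,0,0,0.5],[0.01,0,0,0,0,0,0.5],[0,0,0,0,0,0,0.5]]]'; python3 plan.py 0.5985 -0.2391 0.0175 264.4 0.5
```

```text
clock: 9.22
position: [0.5964, -0.2349, 0.0557]
tool_rot: [-0.034, 0.707, -0.035, -0.706]
wrist_force: [-0.4, 0.4, 0.4]
width: 0.0429
pos [ 0.5964 -0.2349  0.0557] yaw -95.62 d [ 0.0021 -0.0042 -0.0382] rot [0.07 0.05 0.02] tiltx [ 0. -0. -1.] clock 9.22 F [-0.4  0.4  0.4] w 0.0429
[[[0.019,0.002,-0.001,-0,-0,-0.001,0.5],[0.019,0.002,-0.001,-0,-0,-0.001,0.5]]]
```

```bash
python3 -m crank '[[[0.010,0.003,-0.002,0,0,-0.001,0.5],[0.010,0.001,-0.001,0,0,0,0.5],[0.008,0,0,0,0,0,0.5],[0.005,0,0,0,0,0,0.5],[0,0,0,0,0,0,0.5]]]'; python3 plan.py 0.5985 -0.2391 0.0175 264.4 0.5
```

```text
clock: 9.63
position: [0.6007, -0.2379, 0.0232]
tool_rot: [-0.034, 0.708, -0.034, -0.704]
wrist_force: [0.0, 1.1, -0.8]
width: 0.0428
pos [ 0.6007 -0.2379  0.0232] yaw -95.53 d [-0.0022 -0.0012 -0.0057] rot [ 0.07  0.29 -0.07] tiltx [ 0. -0. -1.] clock 9.63 F [ 0.   1.1 -0.8] w 0.0428
[[[0.006,0.001,0.002,0.001,-0.005,-0.001,0.5]]]
```

```bash
python3 -m crank '[[[0.005,0.001,0.002,0.001,-0.004,-0.001,0.5],[0.001,0,0,0,0,0,0.4],[0,0,0,0,0,0,0],[0,0,0,0,0,0,0],[0,0,0,0,0,0,0],[0,0,0,0,0,0,0]]]'; python3 plan.py 0.5985 -0.2391 0.0175 264.4 0
```

```text
clock: 10.13
position: [0.5998, -0.2394, 0.0187]
tool_rot: [-0.034, 0.708, -0.035, -0.705]
wrist_force: [0.6, -0.2, -0.4]
width: 0.0171
pos [ 0.5998 -0.2394  0.0187] yaw -95.6 d [-0.0013  0.0003 -0.0012] rot [0.04 0.25 0.  ] tiltx [ 0. -0. -1.] clock 10.13 F [ 0.6 -0.2 -0.4] w 0.0171
[[[0.001,-0,0.001,-0,-0.004,-0,0.0]]]
```

```bash
python3 -m crank '[[[-0.02,0,0,0,-0.002,0,0],[-0.04,0,0,0,-0.002,0,0],[-0.04,0,0,0,0,0,0],[-0.03,0,0,0,0,0,0]]]'; python3 plan.py 0.5732 -0.0213 0.15 134.65 0
```

```text
clock: 10.47
position: [0.5938, -0.2376, 0.1431]
tool_rot: [0.037, -0.699, 0.033, 0.713]
wrist_force: [0.9, -0.7, -0.9]
width: 0.0168
pos [ 0.5938 -0.2376  0.1431] yaw -95.7 d [-0.0206  0.2163  0.0069] rot [   0.      0.   -129.65] tiltx [ 0.017   0.0115 -0.9998] clock 10.47 F [ 0.9 -0.7 -0.9] w 0.0168
[[[-0,-0.011,0.002,0.119,0,-0.002,0.0],[-0,-0.011,0.004,0.119,0,-0.002,0.0],[-0,-0.01,0.005,0.119,0,-0.002,0.0],[-0,-0.01,0.006,0.119,0,-0.002,0.0],[-0,-0.009,0.007,0.119,0,-0.002,0.0],[-0,-0.008,0.008,0.119,0,-0.002,0.0],[-0,-0.007,0.009,0.119,0,-0.002,0.0],[-0,-0.006,0.01,0.119,0,-0.002,0.0],[-0,-0.005,0.01,0.119,0,-0.002,0.0],[-0,-0.003,0.011,0.119,0,-0.002,0.0],[-0,-0.002,0.011,0.119,0,-0.002,0.0],[-0,-0.001,0.011,0.119,0,-0.002,0.0]]]
[[[-0,0.001,0.011,0.119,0,-0.002,0.0],[-0,0.002,0.011,0.119,0,-0.002,0.0],[-0,0.003,0.011,0.119,0,-0.002,0.0],[-0,0.005,0.01,0.119,0,-0.002,0.0],[-0,0.006,0.01,0.119,0,-0.002,0.0],[-0,0.007,0.009,0.119,0,-0.002,0.0],[-0,0.008,0.008,0.119,0,-0.002,0.0]]]
```

```bash
python3 -m crank '[[[0,-0.011,0.002,0.119,0,0,0],[0,-0.011,0.004,0.119,0,0,0],[0,-0.01,0.005,0.119,0,0,0],[0,-0.01,0.006,0.119,0,0,0],[0,-0.009,0.007,0.119,0,0,0],[0,-0.008,0.008,0.119,0,0,0],[0,-0.007,0.009,0.119,0,0,0],[0,-0.006,0.01,0.119,0,0,0],[0,-0.005,0.01,0.119,0,0,0],[0,-0.003,0.011,0.119,0,0,0],[0,-0.002,0.011,0.119,0,0,0],[0,-0.001,0.011,0.119,0,0,0]]]' && python3 plan.py 0.5732 -0.0213 0.13 134.65 0
```

```text
clock: 11.47
position: [0.5875, -0.0992, 0.1559]
tool_rot: [0.506, -0.494, 0.505, 0.495]
wrist_force: [0.3, 0.1, -0.9]
width: 0.017
pos [ 0.5875 -0.0992  0.1559] yaw 178.7 d [-0.0143  0.0779 -0.0259] rot [  0.     0.   -44.05] tiltx [ 0.0014  0.0011 -1.    ] clock 11.47 F [ 0.3  0.1 -0.9] w 0.017
[[[0.004,0.002,0.011,0.11,0,-0,0.0],[0.004,0.003,0.011,0.11,0,-0,0.0],[0.004,0.005,0.01,0.11,0,-0,0.0],[0.004,0.006,0.01,0.11,0,-0,0.0],[0.004,0.007,0.009,0.11,0,-0,0.0],[0.004,0.008,0.008,0.11,0,-0,0.0],[0.004,0.009,0.007,0.11,0,-0,0.0]]]
```

```bash
python3 -m crank '[[[0.004,0.002,0.011,0.11,0,0,0],[0.004,0.003,0.011,0.11,0,0,0],[0.004,0.005,0.01,0.11,0,0,0],[0.004,0.006,0.01,0.11,0,0,0],[0.004,0.007,0.009,0.11,0,0,0],[0.004,0.008,0.008,0.11,0,0,0],[0.004,0.009,0.007,0.11,0,0,0],[0,0,0,0,0,0,0],[0,0,0,0,0,0,0]]]' && python3 plan.py 0.5732 -0.0213 0.09 134.65 0
```

```text
clock: 12.22
position: [0.5723, -0.0147, 0.1277]
tool_rot: [0.661, -0.254, 0.659, 0.255]
wrist_force: [0.9, -0.9, -0.6]
width: 0.0167
pos [ 0.5723 -0.0147  0.1277] yaw 132.19 d [ 0.0009 -0.0066 -0.0377] rot [-0.19  0.08  2.46] tiltx [ 0.  0. -1.] clock 12.22 F [ 0.9 -0.9 -0.6] w 0.0167
[[[0.038,-0.006,-0.004,-0.043,0.003,-0.001,0.0]]]
```

```bash
python3 -m crank '[[[0.019,-0.003,-0.002,-0.022,0.002,0,0],[0.019,-0.002,-0.002,-0.022,0,0,0],[0,0,0,0,0,0,0],[0,0,0,0,0,0,0]]]' && python3 look.py w7; python3 plan.py 0.5732 -0.0213 0.06 134.65 0; python3 rel.py w7 straight 0.074 40 -43 0;  python3 - <<'E'
import cv2,numpy as np
a=cv2.imread('pics/ov_w7_straight.png');b=cv2.imread('pics/ov_w7_tray.png');cv2.imwrite('pics/o7.png',cv2.resize(np.hstack([a[50:480],b[50:480]]),(800,270)))
E
```

```text
clock: 12.55
position: [0.5745, -0.0226, 0.0912]
tool_rot: [0.654, -0.273, 0.651, 0.273]
wrist_force: [-0.2, -0.5, -0.6]
width: 0.0169
pos [ 0.5743 -0.0225  0.0911] yaw 135.34 d [-0.0011  0.0012 -0.0311] rot [-0.11  0.23 -0.69] tiltx [ 0. -0. -1.] clock 12.6 F [-0.2 -0.  -1.3] w 0.017
[[[0.031,0.002,-0,0.012,0.004,0.001,0.0]]]
w7 tray [ 0.5142 -0.0188] deg 44.55 err 17065.1 area [24390]
w7 straight [ 0.574  -0.0229] deg 45.28 err 1730.5 area [5339, 5909]
plate->slot world mm [-1.08  1.53] tool y,z mm [1.84 0.33] turn deg -0.73
plate in tool y,z mm [ 0.14 -0.65] ang -0.09
TCP target [ 0.5735 -0.021 ] yaw 134.64
```

View pics/o7.png

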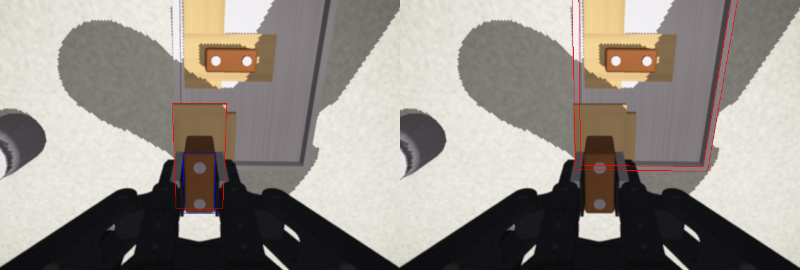

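```bash
python3 -m crank '[[[0.015,0.002,0,0.010,0.002,0.001,0],[0.012,0,0,0.002,0.001,0,0],[0,0,0,0,0,0,0],[0,0,0,0,0,0,0]]]' && python3 plan.py 0.5735 -0.0210 0.045 134.65 0
```

```text
clock: 12.93
position: [0.5763, -0.0217, 0.0688]
tool_rot: [0.657, -0.27, 0.651, 0.268]
wrist_force: [0.2, -0.3, -0.4]
width: 0.0171
pos [ 0.5763 -0.0217  0.0688] yaw 134.7 d [-0.0028  0.0007 -0.0238] rot [-0.03  0.51 -0.05] tiltx [ 0. -0. -1.] clock 12.93 F [ 0.2 -0.3 -0.4] w 0.0171
[[[0.024,0.003,-0.002,0.001,0.007,0.006,0.0]]]
```

```bash
python3 -m crank '[[[0.012,0.003,-0.002,0.001,0.006,0.005,0],[0.010,0.001,-0.001,0,0.001,0.001,0],[0,0,0,0,0,0,0]]]' && python3 plan.py 0.5735 -0.0210 0.0227 134.65 0
```

```text
clock: 13.18
position: [0.573, -0.0208, 0.0481]
tool_rot: [0.656, -0.269, 0.653, 0.268]
wrist_force: [-1.3, 0.0, -1.6]
width: 0.0173
pos [ 0.573  -0.0208  0.0481] yaw 134.67 d [ 0.0005 -0.0002 -0.0254] rot [-0.04  0.24 -0.02] tiltx [-0. -0. -1.] clock 13.18 F [-1.3  0.  -1.6] w 0.0173
[[[0.025,-0,0,0,0.003,0.002,0.0]]]
```

```bash
python3 -m crank '[[[0.008,0,0,0,0.003,0.002,0],[0.007,0,0,0,0.001,0,0],[0,0,0,0,0,0,0]]]' && python3 plan.py 0.5735 -0.0210 0.0227 134.65 0
```

```text
clock: 13.43
position: [0.5731, -0.0208, 0.0318]
tool_rot: [0.654, -0.269, 0.654, 0.269]
wrist_force: [-0.9, 0.3, -1.4]
width: 0.017
pos [ 0.5731 -0.0208  0.0318] yaw 134.69 d [ 0.0004 -0.0002 -0.0091] rot [ 0.06 -0.02 -0.04] tiltx [ 0.  0. -1.] clock 13.43 F [-0.9  0.3 -1.4] w 0.017
[[[0.009,-0,0,0.001,-0.001,0,0.0]]]
```

```bash
python3 -m crank '[[[0.005,0,0,0,0,0,0],[0.004,0,0,0,0,0,0],[0.001,0,0,0,0,0,0],[0,0,0,0,0,0,0]]]' && python3 plan.py 0.5735 -0.0210 0.0227 134.65 0
```

```text
clock: 13.77
position: [0.574, -0.0208, 0.0221]
tool_rot: [0.654, -0.27, 0.654, 0.268]
wrist_force: [-0.4, 0.3, -0.2]
width: 0.017
pos [ 0.574  -0.0208  0.0221] yaw 134.75 d [-0.0005 -0.0002  0.0006] rot [ 0.1   0.06 -0.1 ] tiltx [-0. -0. -1.] clock 13.77 F [-0.4  0.3 -0.2] w 0.017
[[[-0.001,0,-0.001,0.002,-0,0.002,0.0]]]
```

```bash
python3 -m crank '[[[0.001,0,0,0,0,0,0],[0,0,0,0,0,0,0.4],[0,0,0,0,0,0,0.4],[0,0,0,0,0,0,0.4],[-0.010,0,0,0,0,0,0.4],[-0.03,0,0,0,0,0,0.4],[-0.04,0,0,0,0,0,0.5],[-0.04,0,0,0,0,0,0.5],[-0.04,0,0,0,0,0,0.5],[-0.03,0,0,0,0,0,0.5],[0,0,0,0,0,0,0.6],[0,0,0,0,0,0,0.6]]]';python3 look.py w8; python3 df.py w8 straight 0.5735 -0.021 44.6 0.004; python3 df.py w8 tray 0.5143 -.0187 44.6;  python3 plan.py 0.3923 -0.2327 0.2 222.2 0.6
```

```text
clock: 14.77
position: [0.5726, -0.0219, 0.2245]
tool_rot: [0.654, -0.27, 0.654, 0.268]
wrist_force: [-0.6, -0.2, -1.3]
width: 0.0508
w8 straight [ 0.5747 -0.0203] deg 44.83 err 7464.6 area [9349, 916]
w8 tray [ 0.5144 -0.0188] deg 44.31 err 8659.6 area [12324]
pos [ 0.5731 -0.0222  0.225 ] yaw 134.72 d [-0.1808 -0.2105 -0.025 ] rot [ 0.    0.   87.48] tiltx [ 0.0043  0.0031 -1.    ] clock 14.82 F [1.8 0.  1.7] w 0.0512
[[[0.002,-0.002,-0.021,-0.117,-0.001,-0,0.6],[0.002,0.001,-0.021,-0.117,-0.001,-0,0.6],[0.002,0.003,-0.021,-0.117,-0.001,-0,0.6],[0.002,0.006,-0.021,-0.117,-0.001,-0,0.6],[0.002,0.008,-0.02,-0.117,-0.001,-0,0.6],[0.002,0.01,-0.019,-0.117,-0.001,-0,0.6],[0.002,0.012,-0.017,-0.117,-0.001,-0,0.6],[0.002,0.014,-0.016,-0.117,-0.001,-0,0.6],[0.002,0.016,-0.014,-0.117,-0.001,-0,0.6],[0.002,0.018,-0.012,-0.117,-0.001,-0,0.6],[0.002,0.019,-0.01,-0.117,-0.001,-0,0.6],[0.002,0.02,-0.008,-0.117,-0.001,-0,0.6]]]
[[[0.002,0.021,-0.005,-0.117,-0.001,-0,0.6]]]
```

View pics/ov_w8_straight.png

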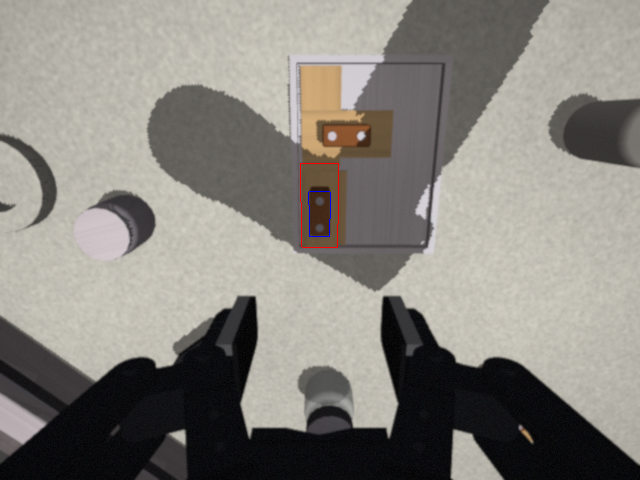

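```bash
python3 -m crank '[[[0.002,-0.002,-0.021,-0.117,0,0,0.6],[0.002,0.001,-0.021,-0.117,0,0,0.6],[0.002,0.003,-0.021,-0.117,0,0,0.6],[0.002,0.006,-0.021,-0.117,0,0,0.6],[0.002,0.008,-0.02,-0.117,0,0,0.6],[0.002,0.01,-0.019,-0.117,0,0,0.6],[0.002,0.012,-0.017,-0.117,0,0,0.6],[0.002,0.014,-0.016,-0.117,0,0,0.6],[0.002,0.016,-0.014,-0.117,0,0,0.6],[0.002,0.018,-0.012,-0.117,0,0,0.6],[0.002,0.019,-0.01,-0.117,0,0,0.6],[0.002,0.02,-0.008,-0.117,0,0,0.6]]]';  python3 plan.py 0.3923 -0.2327 0.2 222.2 0.6
```

```text
clock: 15.82
position: [0.3993, -0.2265, 0.1891]
tool_rot: [0.3, -0.633, 0.307, 0.645]
wrist_force: [0.4, -0.6, 0.1]
width: 0.051
pos [ 0.3993 -0.2265  0.1891] yaw -140.82 d [-0.007  -0.0062  0.0109] rot [ 0.13 -1.12  3.02] tiltx [-0. -0. -1.] clock 15.82 F [ 0.4 -0.6  0.1] w 0.051
[[[-0.011,0.01,-0,-0.053,0.011,-0.016,0.6]]]
```

```bash
python3 -m crank '[[[-0.005,0.01,0,-0.053,0.011,-0.016,0.6],[0,0,0,0,0,0,0.6],[0,0,0,0,0,0,0.6]]]'; python3 look.py w9; python3 df.py w9 elbow 0.3923 -0.2327 312.17;  python3 plan.py 0.3923 -0.2327 0.06 222.2 0.5
```

```text
clock: 16.07
position: [0.3864, -0.2349, 0.1908]
tool_rot: [0.285, -0.644, 0.286, 0.65]
wrist_force: [0.2, -0.2, -0.5]
width: 0.0513
w9 elbow [ 0.3928 -0.2361] deg 311.14 err 395.3 area [5642, 1107]
pos [ 0.3866 -0.2347  0.191 ] yaw -137.56 d [ 0.0057  0.002  -0.131 ] rot [-0.12 -0.44 -0.24] tiltx [-0. -0. -1.] clock 16.12 F [ 0.2 -0.6 -0.3] w 0.0517
[[[0.033,-0.002,-0.001,0.001,0.002,-0.001,0.5],[0.033,-0.002,-0.001,0.001,0.002,-0.001,0.5],[0.033,-0.001,-0.001,0.001,0.002,-0.001,0.5],[0.033,-0.001,-0.001,0.001,0.002,-0.001,0.5]]]
```

View pics/ov_w9_elbow.png

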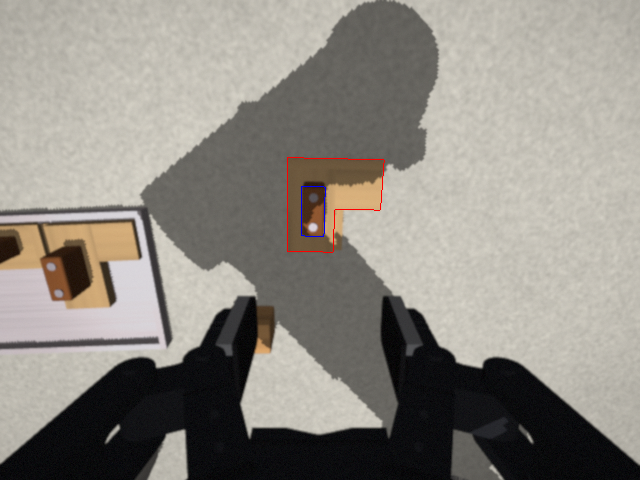

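```bash
python3 -m crank '[[[0.031,-0.001,0.001,-0.006,0.002,-0.001,0.5],[0.031,-0.001,0.001,-0.006,0.001,0,0.5],[0.031,-0.001,0.001,-0.006,0,0,0.5],[0.031,0,0.001,-0.005,0,0,0.5],[0.010,0,0,0,0,0,0.5],[0,0,0,0,0,0,0.5]]]';  python3 plan.py 0.3928 -0.2361 0.0175 221.14 0.5
```

```text
clock: 16.62
position: [0.3888, -0.2274, 0.0515]
tool_rot: [0.278, -0.649, 0.279, 0.651]
wrist_force: [0.7, 0.2, -1.1]
width: 0.0427
pos [ 0.3888 -0.2274  0.0515] yaw -136.39 d [ 0.004  -0.0087 -0.034 ] rot [ 0.06 -0.17 -2.47] tiltx [-0. -0. -1.] clock 16.62 F [ 0.7  0.2 -1.1] w 0.0427
[[[0.034,0.003,-0.009,0.043,0.001,-0.003,0.5]]]
```

```bash
python3 -m crank '[[[0.010,0.003,-0.008,0.035,0.001,-0.003,0.5],[0.008,0,-0.002,0.008,0,0,0.5],[0,0,0,0,0,0,0.5]]]';  python3 plan.py 0.3928 -0.2361 0.0175 221.14 0.5
```

```text
clock: 16.87
position: [0.3947, -0.2357, 0.0326]
tool_rot: [0.292, -0.643, 0.293, 0.644]
wrist_force: [-0.3, 0.2, 1.0]
width: 0.0429
pos [ 0.3947 -0.2357  0.0326] yaw -138.89 d [-0.0019 -0.0004 -0.0151] rot [-0.01 -0.12  0.03] tiltx [ 0. -0. -1.] clock 16.87 F [-0.3  0.2  1. ] w 0.0429
[[[0.015,0.002,0.001,-0.001,0.002,-0.001,0.5]]]
```

```bash
python3 -m crank '[[[0.008,0.002,0.001,0,0.001,-0.001,0.5],[0.006,0,0,0,0,0,0.5],[0,0,0,0,0,0,0.5]]]';  python3 plan.py 0.3928 -0.2361 0.0175 221.14 0.5
```

```text
clock: 17.12
position: [0.394, -0.236, 0.019]
tool_rot: [-0.292, 0.645, -0.292, -0.643]
wrist_force: [-0.5, -0.5, -0.7]
width: 0.0427
pos [ 0.394 -0.236  0.019] yaw -138.8 d [-0.0012 -0.0001 -0.0015] rot [ 0.05  0.12 -0.06] tiltx [-0. -0. -1.] clock 17.12 F [-0.5 -0.5 -0.7] w 0.0427
[[[0.001,0.001,0.001,0.001,-0.002,0.001,0.5]]]
```

```bash
python3 -m crank '[[[0.001,0.001,0.001,0,0,0,0.3],[0,0,0,0,0,0,0],[0,0,0,0,0,0,0],[0,0,0,0,0,0,0],[0,0,0,0,0,0,0]]]';  python3 plan.py 0.3928 -0.2361 0.0175 221.14 0; python3 -m crank '[[[-0.02,0,0,0,0,0,0],[-0.04,0,0,0,0,0,0],[-0.04,0,0,0,0,0,0],[-0.03,0,0,0,0,0,0]]]'; python3 plan.py 0.5445 0.0333 0.13 224.65 0
```

```text
clock: 17.53
position: [0.3927, -0.2357, 0.019]
tool_rot: [-0.292, 0.645, -0.292, -0.643]
wrist_force: [-0.9, -0.2, -1.8]
width: 0.017
pos [ 0.3927 -0.2357  0.019 ] yaw -138.75 d [ 0.0001 -0.0004 -0.0015] rot [ 0.07  0.21 -0.11] tiltx [-0.  0. -1.] clock 17.53 F [-0.9 -0.2 -1.8] w 0.017
[[[0.001,0,-0,0.002,-0.003,0.002,0.0]]]
clock: 17.87
position: [0.3863, -0.2337, 0.1464]
tool_rot: [0.292, -0.638, 0.293, 0.649]
wrist_force: [1.4, -0.6, -1.8]
width: 0.0169
pos [ 0.3863 -0.2337  0.1464] yaw -138.86 d [ 0.1582  0.267  -0.0164] rot [-0.26 -0.82  3.51] tiltx [ 0.  0. -1.] clock 17.87 F [ 1.4 -0.6 -1.8] w 0.0169
[[[0.002,-0.037,0.012,-0.008,0.002,-0.001,0.0],[0.002,-0.037,0.012,-0.008,0.002,-0.001,0.0],[0.002,-0.037,0.012,-0.008,0.002,-0.001,0.0],[0.002,-0.037,0.011,-0.008,0.002,-0.001,0.0],[0.002,-0.037,0.011,-0.008,0.002,-0.001,0.0],[0.002,-0.037,0.011,-0.008,0.002,-0.001,0.0],[0.002,-0.037,0.01,-0.008,0.002,-0.001,0.0],[0.002,-0.037,0.01,-0.008,0.002,-0.001,0.0]]]
```

```bash
python3 -m crank '[[[0.002,-0.037,0.012,-0.008,0.002,-0.001,0],[0.002,-0.037,0.012,-0.008,0.002,-0.001,0],[0.002,-0.037,0.012,-0.008,0.002,-0.001,0],[0.002,-0.037,0.011,-0.008,0.002,-0.001,0],[0.002,-0.037,0.011,-0.008,0.002,-0.001,0],[0.002,-0.037,0.011,-0.008,0.002,-0.001,0],[0.002,-0.034,0.01,-0.008,0.002,-0.001,0],[0,-0.025,0.01,-0.008,0,0,0],[0,0,0,0,0,0,0],[0,0,0,0,0,0,0]]]'; python3 plan.py 0.5445 0.0333 0.10 224.65 0
```

```text
clock: 18.7
position: [0.5432, 0.0321, 0.1426]
tool_rot: [-0.274, 0.66, -0.271, -0.645]
wrist_force: [-0.5, -1.0, -0.7]
width: 0.017
pos [0.5432 0.0321 0.1426] yaw -135.33 d [ 0.0013  0.0012 -0.0426] rot [ 0.23  1.2  -0.01] tiltx [-0.  0. -1.] clock 18.7 F [-0.5 -1.  -0.7] w 0.017
[[[0.021,-0.001,0,0,-0.009,0.006,0.0],[0.021,-0.001,0,0,-0.009,0.006,0.0]]]
```

```bash
python3 -m crank '[[[0.021,-0.001,0,0,-0.009,0.006,0],[0.021,-0.001,0,0,-0.009,0.006,0],[0,0,0,0,0,0,0],[0,0,0,0,0,0,0]]]';python3 look.py w10; python3 plan.py 0.5445 0.0333 0.08 224.65 0; python3 rel.py w10 elbow 0.08 58 16 270;  python3 - <<'E'
import cv2,numpy as np
a=cv2.imread('pics/ov_w10_elbow.png');b=cv2.imread('pics/ov_w10_tray.png');cv2.imwrite('pics/o10.png',cv2.resize(np.hstack([a[50:480],b[50:480]]),(800,270)))
E
```

```text
clock: 19.03
position: [0.5452, 0.0324, 0.1006]
tool_rot: [-0.273, 0.653, -0.272, -0.652]
wrist_force: [0.0, -0.7, -1.9]
width: 0.0171
pos [0.5449 0.0324 0.1005] yaw -135.37 d [-0.0004  0.0009 -0.0205] rot [-0.04  0.01  0.02] tiltx [-0.  0. -1.] clock 19.08 F [ 0.   0.3 -1.6] w 0.0172
[[[0.02,-0,0.001,-0,0,0.001,0.0]]]
w10 tray [ 0.5142 -0.0188] deg 44.64 err 17187.7 area [22700]
w10 elbow [0.5408 0.0351] deg 143.02 err 14635.3 area [15263, 5867]
plate->slot world mm [ 3.47 -1.73] tool y,z mm [-1.26 -3.67] turn deg 171.62
plate in tool y,z mm [1.27 5.02] ang 8.38
TCP target [0.5403 0.0367] yaw 36.27
```

View pics/o10.png

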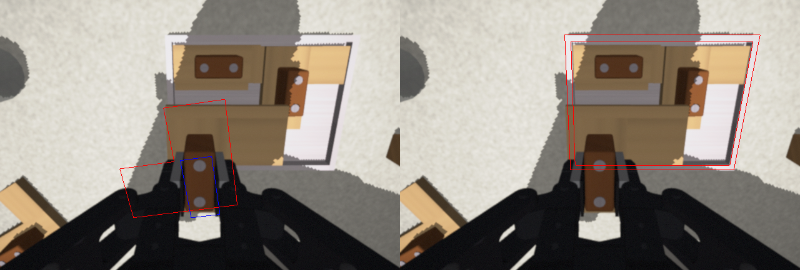

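```bash
python3 rel.py w10 elbow 0.0815 58 16 270 314
```

```text
w10 tray [ 0.5142 -0.0188] deg 44.64 err 17187.7 area [22700]
w10 elbow [0.5453 0.0317] deg 314.24 err 1771.9 area [15386, 5864]
plate->slot world mm [-1.02  1.64] tool y,z mm [-0.43  1.89] turn deg 0.4
plate in tool y,z mm [ 0.44 -0.54] ang 179.6
TCP target [0.5442 0.0341] yaw -134.95
```

View pics/ov_w10_elbow.png

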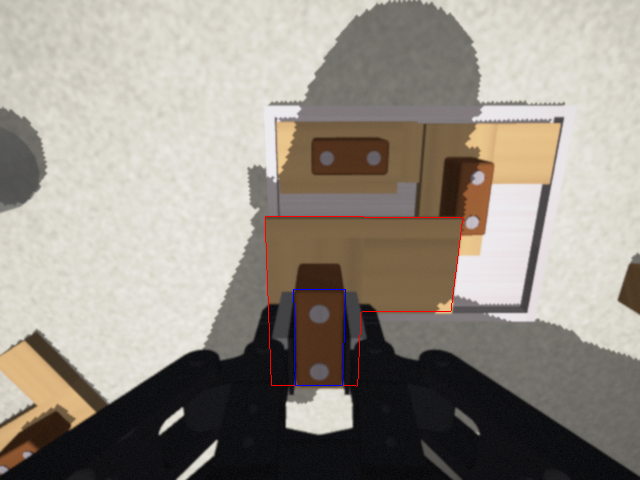

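```bash
python3 -m crank '[[[0.020,0,0.001,-0.005,0,0.001,0],[0.018,0,0,-0.002,0,0.002,0],[0,0,0,0,0,0,0],[0,0,0,0,0,0,0]]]'; python3 plan.py 0.5442 0.0341 0.048 225.05 0
```

```text
clock: 19.42
position: [0.5466, 0.0316, 0.0676]
tool_rot: [-0.272, 0.656, -0.27, -0.651]
wrist_force: [0.2, 0.2, -0.4]
width: 0.017
pos [0.5466 0.0316 0.0676] yaw -135.05 d [-0.0024  0.0025 -0.0196] rot [0.02 0.42 0.1 ] tiltx [-0. -0. -1.] clock 19.42 F [ 0.2  0.2 -0.4] w 0.017
[[[0.02,0,0.004,-0.002,-0.005,0.005,0.0]]]
```

```bash
python3 -m crank '[[[0.010,0,0.003,-0.002,-0.005,0.005,0],[0.008,0,0.001,0,-0.001,0.001,0],[0,0,0,0,0,0,0]]]'; python3 plan.py 0.5442 0.0341 0.023 225.05 0
```

```text
clock: 19.67
position: [0.5456, 0.0345, 0.0522]
tool_rot: [-0.271, 0.655, -0.27, -0.652]
wrist_force: [-0.3, -0.2, -1.6]
width: 0.0172
pos [0.5456 0.0345 0.0522] yaw -134.96 d [-0.0014 -0.0004 -0.0292] rot [-0.06  0.24  0.01] tiltx [-0.  0. -1.] clock 19.67 F [-0.3 -0.2 -1.6] w 0.0172
[[[0.029,0.001,0.001,-0,-0.002,0.004,0.0]]]
```

```bash
python3 -m crank '[[[0.008,0.001,0.001,0,-0.002,0.003,0],[0.007,0,0,0,0,0,0],[0,0,0,0,0,0,0]]]'; python3 plan.py 0.5442 0.0341 0.023 225.05 0
```

```text
clock: 19.92
position: [0.5448, 0.0348, 0.0368]
tool_rot: [-0.271, 0.654, -0.27, -0.653]
wrist_force: [-0.6, -0.4, -1.6]
width: 0.0169
pos [0.5448 0.0348 0.0368] yaw -134.94 d [-0.0006 -0.0007 -0.0138] rot [-0.03  0.12 -0.01] tiltx [ 0.  0. -1.] clock 19.92 F [-0.6 -0.4 -1.6] w 0.0169
[[[0.014,0.001,-0,0,-0.001,0.002,0.0]]]
```

```bash
python3 -m crank '[[[0.005,0.001,0,0,-0.001,0.001,0],[0.004,0,0,0,0,0,0],[0.003,0,0,0,0,0,0],[0,0,0,0,0,0,0]]]'; python3 plan.py 0.5442 0.0341 0.023 225.05 0
```

```text
clock: 20.25
position: [0.5439, 0.034, 0.0231]
tool_rot: [0.27, -0.653, 0.27, 0.653]
wrist_force: [-0.9, -0.4, -1.6]
width: 0.0169
pos [0.5439 0.034  0.0231] yaw -134.93 d [ 0.0003  0.0001 -0.0001] rot [-0.01 -0.   -0.02] tiltx [-0.  0. -1.] clock 20.25 F [-0.9 -0.4 -1.6] w 0.0169
[[[0,-0,-0,0,0,0,0.0]]]
```

```bash
python3 -m crank '[[[0.001,0,0,0,0,0,0],[0.001,0,0,0,0,0,0],[0,0,0,0,0,0,0]]]'; python3 plan.py 0.5442 0.0341 0.023 225.05 0
```

```text
clock: 20.5
position: [0.5443, 0.0341, 0.023]
tool_rot: [-0.27, 0.654, -0.27, -0.653]
wrist_force: [-0.4, -0.7, -1.8]
width: 0.0169
pos [0.5443 0.0341 0.023 ] yaw -134.88 d [-0.0001  0.     -0.    ] rot [ 0.01  0.06 -0.07] tiltx [-0. -0. -1.] clock 20.5 F [-0.4 -0.7 -1.8] w 0.0169
[[[0,0,0,0.001,-0.001,0.001,0.0]]]
```

```bash
python3 -m crank '[[[0.003,0,0,0,0,0,0],[0.002,0,0,0,0,0,0],[0,0,0,0,0,0,0]]]'; python3 plan.py 0.5442 0.0341 0.023 225.05 0
```

```text
clock: 20.75
position: [0.5449, 0.0343, 0.0232]
tool_rot: [-0.27, 0.655, -0.269, -0.652]
wrist_force: [0.7, 0.8, -1.7]
width: 0.0172
pos [0.5449 0.0343 0.0232] yaw -134.79 d [-0.0007 -0.0002 -0.0002] rot [ 0.03  0.24 -0.16] tiltx [-0.  0. -1.] clock 20.75 F [ 0.7  0.8 -1.7] w 0.0172
[[[0,0.001,0,0.003,-0.003,0.003,0.0]]]
```

```bash
python3 -m crank '[[[0,0,0,0,0,0,0.4],[0,0,0,0,0,0,0.4],[0,0,0,0,0,0,0.4],[-0.010,0,0,0,0,0,0.4],[-0.03,0,0,0,0,0,0.4],[-0.04,0,0,0,0,0,0.5],[-0.04,0,0,0,0,0,0.5],[-0.04,0,0,0,0,0,0.5],[-0.03,0,0,0,0,0,0.5],[0,0,0,0,0,0,0.6],[0,0,0,0,0,0,0.6]]]';python3 look.py w11; python3 df.py w11 elbow 0.5442 0.0333 314.6 0.004; python3 df.py w11 tray 0.5143 -.0187 44.6;  python3 plan.py 0.5894 0.286 0.2 166.6 0.6
```

```text
clock: 21.67
position: [0.5436, 0.0328, 0.2253]
tool_rot: [-0.269, 0.655, -0.27, -0.652]
wrist_force: [-0.2, 0.3, -1.4]
width: 0.0515
w11 elbow [0.5455 0.0339] deg 314.71 err 8053.7 area [12333, 914]
w11 tray [ 0.507  -0.0111] deg 44.34 err 14952.0 area [16612]
pos [0.5441 0.0325 0.2259] yaw -134.83 d [ 0.0453  0.2535 -0.0259] rot [  0.     0.   -58.57] tiltx [ 3.0e-04 -6.6e-03 -1.0e+00] clock 21.72 F [ 1.3 -0.1  2.1] w 0.0514
[[[0.003,-0.024,0.016,0.114,0,0.001,0.6],[0.003,-0.022,0.019,0.114,0,0.001,0.6],[0.003,-0.019,0.021,0.114,0,0.001,0.6],[0.003,-0.017,0.023,0.114,0,0.001,0.6],[0.003,-0.014,0.025,0.114,0,0.001,0.6],[0.003,-0.011,0.026,0.114,0,0.001,0.6],[0.003,-0.008,0.027,0.114,0,0.001,0.6],[0.003,-0.005,0.028,0.114,0,0.001,0.6],[0.003,-0.002,0.029,0.114,0,0.001,0.6]]]
```

View pics/ov_w11_elbow.png

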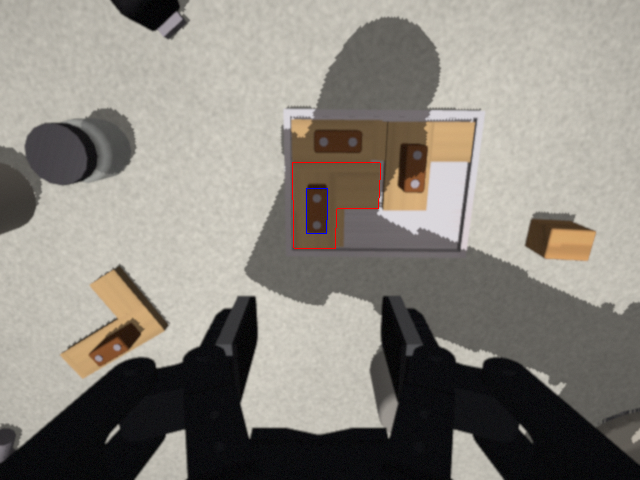

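```bash
cat > hz.py <<'E'
import sys
from df import *
K,R,t,w,s=load(sys.argv[1])
T=(0.5144,-0.0188,np.radians(44.62)); c,sn=np.cos(T[2]),np.sin(T[2])
A={'corner':(-24,-22,90),'straight':(40,-43,0),'elbow':(58,16,270),'hook':(-38,42,180)}
for n in sys.argv[2:]:
    ox,oy,d=A[n]; a=np.radians(d); out=[]
    for r in P[n]:
        if r[0]=='t': continue
        x0,x1,y0,y1=r[1:]
        for px in (x0+3,x1-3):
            for py in (y0+3,y1-3):
                X=ox+np.cos(a)*px-np.sin(a)*py; Y=oy+np.sin(a)*px+np.cos(a)*py
                W=np.array([[T[0]+(c*X-sn*Y)/1000,T[1]+(sn*X+c*Y)/1000,.016]]); u,v=proj(K,R,t,W)[0].round().astype(int)
                if 2<u<637 and 2<v<477: out.append(round(float(np.nanmedian(w[v-1:v+2,u-1:u+2,2]))*1e3,1))
    print(n,out)
E
python3 hz.py w11 corner straight elbow
```

```text
corner [17.0, 16.4, 17.7, 16.9, 16.7, 16.4, 16.8, 16.9]
straight [16.2, 17.0, 16.7, 16.5, 16.7, 17.2, 16.9, 16.8]
elbow [16.7, 17.2, 16.8, 17.1, 17.2, 16.9, 17.3, 16.3, 16.9, 17.0, 17.2, 17.0]
```

```bash
python3 -m crank '[[[0.003,-0.024,0.016,0.114,0,0.001,0.6],[0.003,-0.022,0.019,0.114,0,0.001,0.6],[0.003,-0.019,0.021,0.114,0,0.001,0.6],[0.003,-0.017,0.023,0.114,0,0.001,0.6],[0.003,-0.014,0.025,0.114,0,0.001,0.6],[0.003,-0.011,0.026,0.114,0,0.001,0.6],[0.003,-0.008,0.027,0.114,0,0.001,0.6],[0.003,-0.005,0.028,0.114,0,0.001,0.6],[0.003,-0.002,0.025,0.114,0,0.001,0.6],[0,0,0,0,0,0,0.6],[0,0,0,0,0,0,0.6]]]'; python3 look.py w12; python3 df.py w12 hook 0.5894 0.286 256.6;  python3 plan.py 0.5894 0.286 0.06 166.6 0.5
```

```text
clock: 22.63
position: [0.5916, 0.2883, 0.1823]
tool_rot: [0.557, -0.422, 0.577, 0.421]
wrist_force: [1.2, -0.7, 0.1]
width: 0.0512
w12 hook [0.5891 0.2845] deg 256.73 err 433.0 area [6582, 1153]
pos [0.5912 0.2882 0.1816] yaw 163.25 d [-0.0018 -0.0022 -0.1216] rot [ 1.1  -1.29  3.34] tiltx [ 0.  0. -1.] clock 22.68 F [-0.4  0.4 -1.2] w 0.0511
[[[0.03,-0,0,-0.015,-0.006,-0.004,0.5],[0.03,-0,-0,-0.015,-0.006,-0.004,0.5],[0.03,0,-0,-0.015,-0.006,-0.004,0.5],[0.03,0,-0,-0.015,-0.006,-0.004,0.5]]]
```

View pics/ov_w12_hook.png

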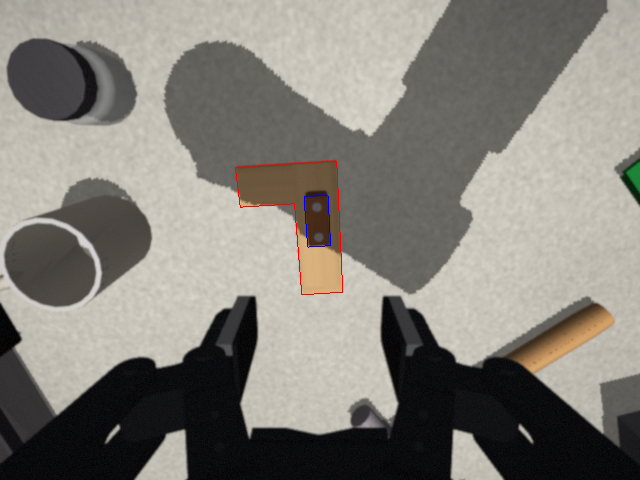

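```bash
python3 -m crank '[[[0.030,0,0,-0.020,-0.008,-0.005,0.5],[0.030,0,0,-0.018,-0.007,-0.004,0.5],[0.03,0,0,-0.015,-0.005,-0.003,0.5],[0.03,0,0,-0.008,0,0,0.5],[0,0,0,0,0,0,0.5],[0,0,0,0,0,0,0.5]]]';  python3 plan.py 0.5891 0.2845 0.018 166.73 0.5
```

```text
clock: 23.18
position: [0.5899, 0.2817, 0.059]
tool_rot: [0.552, -0.44, 0.555, 0.441]
wrist_force: [0.5, 0.2, 1.5]
width: 0.043
pos [0.5899 0.2817 0.059 ] yaw 167.05 d [-0.0008  0.0028 -0.041 ] rot [ 0.13 -0.19 -0.32] tiltx [ 0. -0. -1.] clock 23.18 F [0.5 0.2 1.5] w 0.043
[[[0.021,0.001,0.001,0.003,-0.002,-0.001,0.5],[0.021,0.001,0.001,0.003,-0.002,-0.001,0.5]]]
```

```bash
python3 -m crank '[[[0.012,0.001,0.002,0.005,-0.003,-0.001,0.5],[0.012,0,0.001,0,0,0,0.5],[0.005,0,0,0,0,0,0.5],[0,0,0,0,0,0,0.5]]]';  python3 plan.py 0.5891 0.2845 0.018 166.73 0.5
```

```text
clock: 23.52
position: [0.5927, 0.2844, 0.0354]
tool_rot: [0.557, -0.439, 0.552, 0.439]
wrist_force: [0.2, -0.5, -0.6]
width: 0.0429
pos [0.5927 0.2844 0.0354] yaw 166.75 d [-0.0036  0.0001 -0.0174] rot [-0.19  0.31 -0.02] tiltx [-0.  0. -1.] clock 23.52 F [ 0.2 -0.5 -0.6] w 0.0429
[[[0.017,0.004,-0.001,0,0.004,0.005,0.5]]]
```

```bash
python3 -m crank '[[[0.008,0.004,-0.001,0,0.004,0.005,0.5],[0.009,0,0,0,0,0,0.5],[0,0,0,0,0,0,0.5]]]';  python3 plan.py 0.5891 0.2845 0.018 166.73 0.5
```

```text
clock: 23.77
position: [0.59, 0.2852, 0.02]
tool_rot: [0.556, -0.439, 0.553, 0.439]
wrist_force: [0.3, 0.2, 0.3]
width: 0.0424
pos [0.59   0.2852 0.02  ] yaw 166.77 d [-0.0009 -0.0007 -0.002 ] rot [-0.16  0.18 -0.04] tiltx [-0. -0. -1.] clock 23.77 F [0.3 0.2 0.3] w 0.0424
[[[0.002,0.001,-0.001,0.001,0.003,0.002,0.5]]]
```

```bash
python3 -m crank '[[[0.002,0.001,-0.001,0,0.003,0.002,0.3],[0,0,0,0,0,0,0],[0,0,0,0,0,0,0],[0,0,0,0,0,0,0],[0,0,0,0,0,0,0]]]' 60;  python3 plan.py 0.5891 0.2845 0.018 166.73 0; python3 -m crank '[[[-0.02,0,0,0,0,0,0],[-0.04,0,0,0,0,0,0],[-0.04,0,0,0,0,0,0],[-0.03,0,0,0,0,0,0]]]'; python3 plan.py 0.458 -0.0156 0.14 134.65 0
```

```text
clock: 24.18
position: [0.5889, 0.2846, 0.0182]
tool_rot: [0.554, -0.439, 0.554, 0.439]
wrist_force: [-0.7, 0.6, -0.9]
width: 0.0171
pos [0.5889 0.2846 0.0182] yaw 166.8 d [ 0.0002 -0.0001 -0.0002] rot [-0.    0.04 -0.07] tiltx [ 0. -0. -1.] clock 24.18 F [-0.7  0.6 -0.9] w 0.0171
[[[0,-0,-0,0.001,0,0.001,0.0]]]
clock: 24.52
position: [0.5836, 0.2814, 0.1421]
tool_rot: [0.547, -0.438, 0.562, 0.44]
wrist_force: [0.7, 0.6, -0.3]
width: 0.017
pos [0.5836 0.2814 0.1421] yaw 166.7 d [-0.1256 -0.297  -0.0021] rot [  0.     0.   -32.05] tiltx [-2.090e-02  1.000e-04 -9.998e-01] clock 24.52 F [ 0.7  0.6 -0.3] w 0.017
[[[0.001,0.007,-0.04,0.07,-0.001,0.001,0.0],[0.001,0.004,-0.04,0.07,-0.001,0.001,0.0],[0.001,0.001,-0.04,0.07,-0.001,0.001,0.0],[0.001,-0.002,-0.04,0.07,-0.001,0.001,0.0],[0.001,-0.004,-0.04,0.07,-0.001,0.001,0.0],[0.001,-0.007,-0.04,0.07,-0.001,0.001,0.0],[0.001,-0.01,-0.039,0.07,-0.001,0.001,0.0],[0.001,-0.013,-0.038,0.07,-0.001,0.001,0.0]]]
```

```bash
python3 - <<'E'
import pickle
from fit import *
s=pickle.load(open('top0.pkl','rb'));print(back(np.array(s['mtx']),np.array(s['R']),np.array(s['t']),(316,316),.12))
E
python3 plan.py 0.458 -0.0156 0.165 134.65 0
```

```text
[[0.34779144 0.10959897 0.12      ]]
pos [0.5836 0.2814 0.1421] yaw 166.7 d [-0.1256 -0.297   0.0229] rot [  0.     0.   -32.05] tiltx [-2.090e-02  1.000e-04 -9.998e-01] clock 24.52 F [ 0.7  0.6 -0.3] w 0.017
[[[-0.002,0.007,-0.04,0.07,-0.001,0.001,0.0],[-0.002,0.004,-0.04,0.07,-0.001,0.001,0.0],[-0.002,0.001,-0.04,0.07,-0.001,0.001,0.0],[-0.002,-0.002,-0.04,0.07,-0.001,0.001,0.0],[-0.002,-0.004,-0.04,0.07,-0.001,0.001,0.0],[-0.002,-0.007,-0.04,0.07,-0.001,0.001,0.0],[-0.002,-0.01,-0.039,0.07,-0.001,0.001,0.0],[-0.002,-0.013,-0.038,0.07,-0.001,0.001,0.0]]]
```

```bash
python3 -m crank '[[[-0.002,0.007,-0.04,0.07,0,0,0],[-0.002,0.004,-0.04,0.07,0,0,0],[-0.002,0.001,-0.04,0.07,0,0,0],[-0.002,-0.002,-0.04,0.07,0,0,0],[-0.002,-0.004,-0.04,0.07,0,0,0],[-0.002,-0.007,-0.04,0.07,0,0,0],[-0.002,-0.01,-0.036,0.07,0,0,0],[0,-0.008,-0.022,0.07,0,0,0],[0,0,0,0,0,0,0],[0,0,0,0,0,0,0]]]'; python3 plan.py 0.458 -0.0156 0.10 134.65 0
```

```text
clock: 25.35
position: [0.4632, -0.0034, 0.169]
tool_rot: [0.659, -0.261, 0.656, 0.26]
wrist_force: [-0.1, -0.1, -0.4]
width: 0.0168
pos [ 0.4632 -0.0034  0.169 ] yaw 133.2 d [-0.0052 -0.0122 -0.069 ] rot [-0.02  0.21  1.45] tiltx [ 0. -0. -1.] clock 25.35 F [-0.1 -0.1 -0.4] w 0.0168
[[[0.035,-0.003,-0.006,-0.013,0.001,0.001,0.0],[0.035,-0.003,-0.006,-0.013,0.001,0.001,0.0]]]
```

```bash
python3 -m crank '[[[0.03,-0.003,-0.006,-0.013,0.001,0.001,0],[0.03,-0.002,-0.005,-0.013,0.001,0.001,0],[0,0,0,0,0,0,0],[0,0,0,0,0,0,0]]]'; python3 look.py w13; python3 plan.py 0.458 -0.0156 0.08 134.65 0; python3 - <<'E'
import pickle;print(pickle.load(open('w13.pkl','rb'))[0]['position'])
E
python3 rel.py w13 hook 0.089 -38 42 180 224
```

```text
clock: 25.68
position: [0.4616, -0.0133, 0.11]
tool_rot: [0.656, -0.271, 0.651, 0.27]
wrist_force: [0.2, 0.4, 1.4]
width: 0.0166
pos [ 0.4613 -0.0131  0.1098] yaw 134.91 d [-0.0033 -0.0025 -0.0298] rot [-0.12  0.37 -0.26] tiltx [-0.  0. -1.] clock 25.73 F [-0.1  0.6 -1.7] w 0.0167
[[[0.03,0.001,-0.004,0.004,0.006,0.003,0.0]]]
[ 0.46157858 -0.01334098  0.11003717]
w13 tray [ 0.5143 -0.0188] deg 44.57 err 10553.2 area [11646]
w13 hook [ 0.4613 -0.0133] deg 224.58 err 15740.5 area [2959, 5853]
plate->slot world mm [-3.54 -2.3 ] tool y,z mm [ 0.87 -4.13] turn deg -0.01
plate in tool y,z mm [ 0.24 -0.13] ang 179.66
TCP target [ 0.458  -0.0156] yaw 134.91
```

View pics/ov_w13_hook.png

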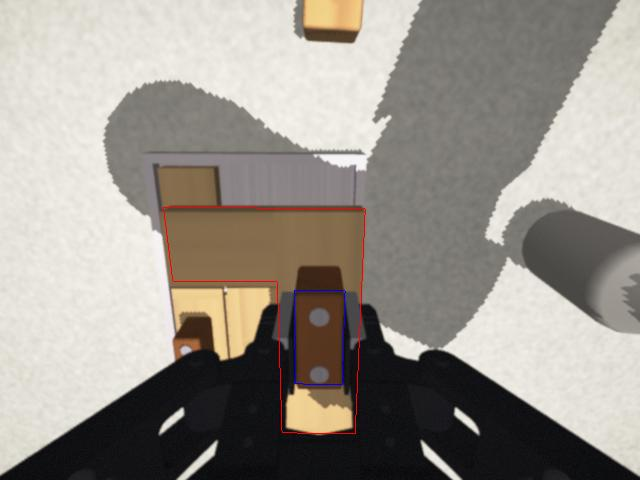

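```bash
python3 rel.py w13 hook 0.0915 -38 42 180 224;  python3 -m crank '[[[0.020,0.001,-0.003,0.003,0.005,0.003,0],[0.018,0,-0.001,0,0,0.002,0],[0,0,0,0,0,0,0],[0,0,0,0,0,0,0]]]'; python3 plan.py 0.458 -0.0156 0.05 134.85 0
```

```text
w13 tray [ 0.5143 -0.0188] deg 44.57 err 10553.2 area [11646]
w13 hook [ 0.4614 -0.0135] deg 225.06 err 1751.3 area [17333, 5839]
plate->slot world mm [-3.58 -2.03] tool y,z mm [ 1.09 -3.96] turn deg -0.48
plate in tool y,z mm [ 0.02 -0.3 ] ang -179.86
TCP target [ 0.458  -0.0154] yaw 134.44
clock: 26.07
position: [0.4638, -0.0121, 0.0772]
tool_rot: [0.657, -0.271, 0.65, 0.27]
wrist_force: [-0.6, 0.3, -0.4]
width: 0.017
pos [ 0.4638 -0.0121  0.0772] yaw 134.96 d [-0.0058 -0.0035 -0.0272] rot [-0.18  0.54 -0.12] tiltx [-0. -0. -1.] clock 26.07 F [-0.6  0.3 -0.4] w 0.017
[[[0.027,0.002,-0.007,0.002,0.009,0.004,0.0]]]
```

```bash
python3 -m crank '[[[0.012,0.002,-0.006,0.007,0.008,0.004,0],[0.010,0,-0.002,0.001,0.002,0.001,0],[0,0,0,0,0,0,0]]]'; python3 plan.py 0.458 -0.0155 0.05 134.5 0
```

```text
clock: 26.32
position: [0.4595, -0.0152, 0.0573]
tool_rot: [0.656, -0.268, 0.653, 0.268]
wrist_force: [-0.5, 1.0, -1.5]
width: 0.0165
pos [ 0.4595 -0.0152  0.0573] yaw 134.55 d [-0.0015 -0.0003 -0.0073] rot [-0.03  0.27 -0.05] tiltx [-0. -0. -1.] clock 26.32 F [-0.5  1.  -1.5] w 0.0165
[[[0.007,0.001,-0.001,0.001,0.004,0.003,0.0]]]
```

```bash
python3 -m crank '[[[0.010,0.001,-0.001,0.001,0.004,0.003,0],[0.008,0,0,0,0.001,0,0],[0,0,0,0,0,0,0]]]'; python3 plan.py 0.458 -0.0155 0.0222 134.5 0
```

```text
clock: 26.57
position: [0.4585, -0.0152, 0.0383]
tool_rot: [0.654, -0.268, 0.655, 0.267]
wrist_force: [-0.4, 0.0, -0.8]
width: 0.0168
pos [ 0.4585 -0.0152  0.0383] yaw 134.49 d [-0.0005 -0.0003 -0.0161] rot [ 0.05 -0.01  0.01] tiltx [-0. -0. -1.] clock 26.57 F [-0.4  0.  -0.8] w 0.0168
[[[0.016,0,-0.001,-0,-0.001,0.001,0.0]]]
```

```bash
python3 -m crank '[[[0.006,0,-0.001,0,0,0,0],[0.005,0,0,0,0,0,0],[0.004,0,0,0,0,0,0],[0.002,0,0,0,0,0,0],[0,0,0,0,0,0,0]]]'; python3 plan.py 0.458 -0.0155 0.0222 134.5 0
```

```text
clock: 26.98
position: [0.4588, -0.0159, 0.0226]
tool_rot: [0.655, -0.269, 0.654, 0.267]
wrist_force: [0.1, -0.3, -0.9]
width: 0.017
pos [ 0.4588 -0.0159  0.0226] yaw 134.58 d [-0.0008  0.0004 -0.0004] rot [ 0.1   0.1  -0.08] tiltx [-0. -0. -1.] clock 26.98 F [ 0.1 -0.3 -0.9] w 0.017
[[[0,0.001,-0,0.001,0,0.002,0.0]]]
```

```bash
python3 -m crank '[[[0.002,0,0,0,0,0,0],[0,0,0,0,0,0,0],[0,0,0,0,0,0,0.4],[0,0,0,0,0,0,0.4],[0,0,0,0,0,0,0.4],[-0.010,0,0,0,0,0,0.4],[-0.03,0,0,0,0,0,0.4],[-0.04,0,0,0,0,0,0.4],[-0.04,0,0,0,0,0,0.4],[-0.04,0,0,0,0,0,0.4],[-0.03,0,0,0,0,0,0.5],[0,0,0,0,0,0,0.5]]]';python3 -m crank '[[[0,0,-0.03,0,0,0,0.5],[0,0,-0.03,0,0,0,0.5],[0,0,0,0,0,0,0.5],[0,0,0,0,0,0,0.5]]]';python3 look.py w14;python3 look.py top14 top;python3 look.py side14 side; python3 hz.py w14 corner straight elbow hook;python3 df.py w14 hook 0.458 -0.0156 224.6 0.004; 
```

```text
clock: 27.98
position: [0.4568, -0.017, 0.2165]
tool_rot: [0.652, -0.269, 0.657, 0.267]
wrist_force: [1.7, 0.1, -0.5]
width: 0.0424
clock: 28.32
position: [0.4145, -0.0598, 0.2186]
tool_rot: [0.654, -0.27, 0.655, 0.267]
wrist_force: [0.9, 0.5, -0.6]
width: 0.0426
corner [16.9, 16.5, 17.5, 16.9, 17.3, 16.9, 17.0, 16.3]
straight [16.7, 239.9, 273.3, 254.6, 17.1, 234.2, 17.4, 236.4]
elbow [16.5, 16.5, 17.1, 17.1, 17.1, 16.3, 16.8, 16.8, 233.2, 16.9, 233.8, 17.1]
hook [16.1, 16.7, 17.0, 16.5, 17.2, 17.0, 16.3, 16.5, 16.7, 16.9, 17.3, 16.3]
w14 hook [ 0.4611 -0.016 ] deg 224.66 err 8469.2 area [13069, 829]
```

View pics/w14.png

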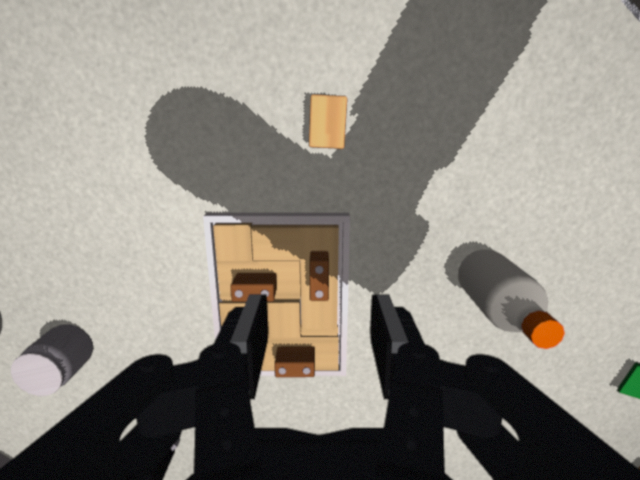

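View pics/side14.png

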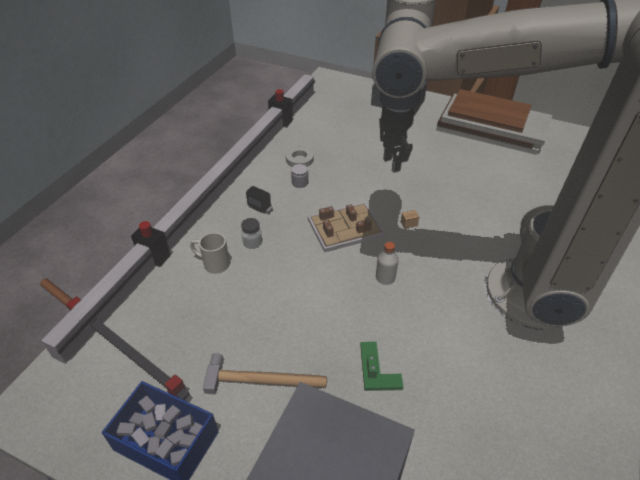

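```bash
python3 hz.py top14 corner straight elbow hook; python3 hz.py side14 corner straight elbow hook; python3 -c "
import cv2;a=cv2.imread('pics/top14.png');b=cv2.imread('pics/side14.png')
import numpy as np
cv2.imwrite('pics/c14.png',np.hstack([cv2.resize(a[195:305,310:420],(400,400),interpolation=2),cv2.resize(b[190:260,300:390],(400,400),interpolation=2)]))"
```

```text
corner [16.4, 607.8, 617.3, 626.7, 611.7, 620.1, 616.9, 622.5]
straight [14.3, 14.9, 16.2, 14.8, 9.0, 14.9, 13.9, 13.6]
elbow [603.4, 14.4, 15.8, 15.5, 613.1, 15.2, 599.5, 15.3, 583.9, 13.4, 14.5, 13.4]
hook [612.9, 602.7, 627.5, 626.6, 626.9, 618.0, 623.5, 622.8, 609.1, 17.4, 610.6, 595.1]
corner [14.9, 44.0, 14.9, 45.7, 16.1, 14.6, 17.6, 15.1]
straight [15.6, 16.5, 13.9, 17.7, 11.4, 13.1, 12.2, 14.5]
elbow [15.2, 15.3, 42.8, 13.6, 12.6, 15.1, 14.2, 16.4, 13.8, 16.2, 13.8, 16.2]
hook [14.6, 16.2, 13.2, 11.3, 45.5, 15.0, 11.2, 13.8, 15.6, 15.1, 16.8, 15.1]
```

View pics/c14.png

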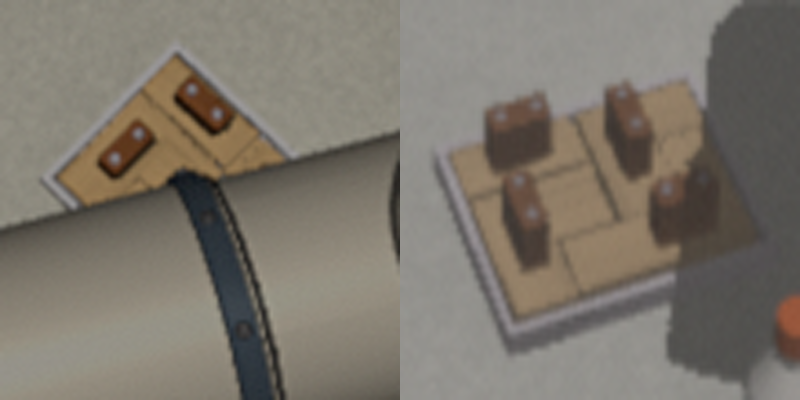

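View pics/top14.png

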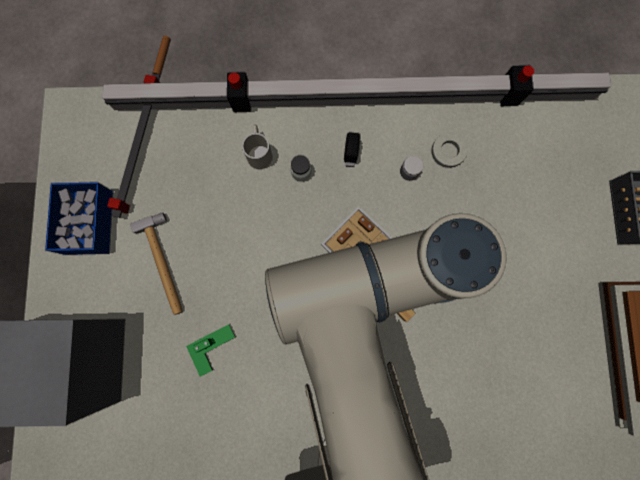

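All four plates are packed flat with regular seams, and every bystander is where it started. Handing in.

```bash
python3 -c "
from rig import ticket;print(ticket.job_done())"
```

```text
the job is handed in; nothing more can be done
None
```

All four plates are in the tray, right side up, and the job is handed in at about 28.5 s of the 72 s allowed. I placed them in the order corner, straight, elbow, hook, so each lip came down over a tongue already in place.

**Final checks**
- **Height:** The wrist camera's depth put every plate-top point it could see at 16.1–17.7 mm. Flat on the tray floor would read 16 mm plus a bias of about 0.9 mm. The fingers hid most of the straight plate in the last view, but it had read flat (16.2–17.2 mm) after the elbow went in.
- **Position:** After each release the corner and elbow plates fitted to within about 1.2 mm of their slots. The straight plate was 1.8 mm off and the hook about 3 mm by a noisier fit. The hook's own tops were level, so I took it as seated.
- **Bystanders and look-alike:** In the last top and side pictures these stood where they were at the start; the arm hid part of the top view, but the side view showed them. The gripper was clear of everything.

**Disagreement:** The top and side cameras read the plate tops lower and with more scatter, mostly 11–17 mm. I put this down to their coarser resolution and calibration, because no plate stood proud in any view. Early on, the top camera also put the tray about 3 mm from where the wrist camera did, and I used the wrist camera's figure.

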